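# Brace a coupling in its transit case and slide the lid home

## Robot

A 6-joint arm with a two-finger parallel gripper is mounted at the origin on a cart in front of the work surface, level with it; the furniture and walls round the work are solid. World frame = base frame: x ahead of the robot, y to its left, z up, the work surface at z = 0. Lengths are in m, angles in degrees, forces in N, time in s.
With the tool pointing down it reaches from about 0.275 to 0.975 m from the base axis. Payload 8.4 kg.
Tool frame: the origin (TCP) lies at the very end of the fingers, on their centre line; the grasp point (between the pads) lies behind it (arm.tcp_to_grasp is the y of the grasp point in the tool frame, in m); y points along the fingers, x is the direction in which the jaws open and shut, and the axes are right-handed (so a half turn about y gives the same grasp; the last joint's range is limited). The gripper opens to 92 mm and grips with 3 to 60 N. Pads are 20 mm wide; open, the fingers measure 128 mm over their backs; the gripper's body (75 mm by 189 mm) begins 69 mm behind the grasp point.
Start: joints at [-72.273, 20.225, 93.587, -0, 66.188, -0.138], TCP at [0.192, -0.595, 0.215] pointing down, gripper open.
Joint ranges: [-150.9, 150.9], [-52.94, 120.26], [3.33, 152.33], [-74.26, 254.26], [0, 154.13], [-172.89, 172.89]. Speed limits (degrees/s): [127.2, 127.2, 159.86, 180, 180, 180].

## Interface

Orientations are given as [roll, pitch, yaw] about the fixed x, y, z axes, in that order (R = Rz(yaw) Ry(pitch) Rx(roll)).
In Python, from plant import monitor, cams, ticket, nets, arm gives the robot as it stands. The module is installed in compiled form; this text tells all that it offers.
- The arm moves only by the tool jog_arm, never from a script. Its argument "moves" is a list of rows, each an object of numbers: "dx", "dy", "dz": the shift along the tool's x, y, z in mm; "spin": the turn about the tool's y in rad; "jaw": the finger opening in mm, from 0 to 91.9. In form: [{"dx": .., "dy": .., "dz": .., "spin": .., "jaw": ..}, ...]. A call has 1 to 20 rows; each row shifts and turns the commanded pose from where the row before left it, along the tool's axes as they then stand; what a row does not reach is not made up. A row lasts 1/10 s, in which the tool goes at most 50 mm and 8.59 degrees, less where a joint would pass 70% of its speed; a pose out of reach is approached as far as the arm can. A call is refused whole if a number of a shift passes 50 or a number of a turn 0.15, either way. A call with a gripper value outside its range is refused whole. The fingers move at their own pace and stop on an object; the grip force is fixed at half the most. Time passes only in rows, so rows that do not move let the fingers close. It gives the time, the measured TCP pose, the force and the opening at its end, in the units of the state.
- monitor.read_state(): the state, without advancing time (a new reading comes with each control period).
- cams.capture(name): name is "scene" or "top" or "wrist"; returns a dict with "color" (400x640x3 uint8, red, green, blue), "mtx" (3x3 intrinsics, pixels), "position" and "attitude" of the camera in the world. Camera axes: x right, y down, z forward; pixel columns grow to the right and rows downward; lengths in m; the calibration is good to about 2 mm. A picture is of the moment at which its call begins. There is no depth.
- ticket.finish_job(): hands the job in, once; it reports no verdict.
Trained networks look in the newest picture that a camera, given by its name, has taken for a name from the list of things; names that differ only in an ending like _2 or _b are one class to them, and where a whole thing is asked for, a point or a joint stands for the part that bears it (a point fixed in the world has none). Each returns a list of dicts, best first, with "confidence" (0 to 1); they miss things now and then, are a little off and sometimes report something else, mostly with a low value. They report only what shows in the picture. A call takes as long as a camera call.
- nets.trace(camera, target): "region" (400x640 bool, what is visible of it) and "extent" ([centre column, centre row, width, height] in pixels, round what is visible of it).
The state is a dict: "t": time; "qpos": joint angles; "qvel": joint speeds; "joint_torque": joint torques, N m; "ee_pos": TCP position; "tcp_rot": TCP orientation; "contact_force": force on the tool from outside, world axes, zero at the start; "wrist_torque": the same for the moment, N m; "opening": finger opening in m.
Only numpy, scipy, OpenCV 4.12 (cv2) and the standard library are available. Lean on these libraries where they do the work, as an engineer would, in place of code of your own. Each camera call takes 0.05 s, during which the arm holds its last target.

## Task

Pack the coupling for transport: inside the open wooden case, slide the brace board up against the coupling until the coupling is held firmly, but not crushed, between the board and the end block at the far end. Then take the lid that fits, slide it into the case's grooves from the open end until it is fully home, feeling it in rather than forcing it, and let go. Leave the wider lid where it lies.

Things in the scene. Friction and masses are not known exactly. Their poses are not given: they have to be found in the camera images.
- case: open plywood transit case, fixed, on runners that raise it 3 to 15 mm. Origin: centre of its underside, above the runners. 100 wide (x; 126 at the side strips, z 49 to 63), 222 long (y), 93 mm high. Inside: x -36 to 36, y -97 to 97, floor z = 10 mm. Its +y end is the open end: that end wall is cut down to z = 76, level with the ledges on which the lid slides towards -y
- case_mouth (a point): middle of the outer edge of the open end, at ledge level (x 0, y 111, z 76 mm in the case's frame). The grooves along both long sides: ledge z = 76, underside of the lip z = 85, lip top z = 93 mm; 85 mm wide between groove bottoms, 72 mm clear between lips. The lips begin only 18 mm inside the open end (y = 93), so a lid's end can first be laid on the bare ledges
- groove_end (a point): middle of the closed end of the lid groove, where the leading end of the lid stops (x 0, y -103.5, z 76 mm in the case's frame); the end lip covers the last 6.5 mm of the lid
- brace (a joint): travel of the brace in the case, m: 0 is fully back; it grows towards -y, onto the coupling. It has some 5 N of friction and stays where it is left. The brace is an upright board, 68 wide (x), z 32 to 72 mm; in front of it (-y) a sprung, cork-faced pad that yields up to 5 mm. In the case frame the free pad face is at y = 20 mm minus this travel, the board's back 21 mm behind
- brace_push (a point): middle of the back of the brace board, 50 mm above the case's underside, where shut fingers push it towards -y, out of the space between it and the open end. A low foot, top 24 mm up, runs 24 mm out behind the board; two thin ribs stand 15 mm out behind it, 26 mm either side of this point
- coupling: pipe coupling with two yellow end caps, 77 long, 56 mm diameter, lying in the case's V cradle, its axis (own y) along the case's; ends at y = -31 and 46 mm in its own frame, axis 27 mm above its origin. It slides along the cradle. Beyond it (-y) stands the end block, an upright board fast in the case where it was last set, its face 10 to 26 mm from the end wall
- lid: the lid that fits: plywood slab 83 wide (x), 214 long (y), 7 mm thick, on the bench, batten up. Origin: centre of its underside. Its leading end is -y (rounded corners); a grip batten lies across its top at y = 84 mm: 59 long (x), 14 thick (y), 7 to 25 mm above the underside. Home: axes along the case's, origin at x 0, y 4, z 76 mm in the case's frame, +y edge flush with the open end
- lid_batten (a point): middle of the top of the fitting lid's batten, 25 mm above the lid's underside
- wide_lid: a lid for a bigger case: like the lid, but 112 mm wide (x) with a batten 88 mm long, so it does not fit. Either lid may lie in either place

How it is judged:
By the outcome, as a careful person would: the job done as asked, in the order asked, and still so for the second after the job is handed in, with the robot touching nothing.
It also fails if it takes over 56 s, if anything falls off the work surface, if the arm or the gripper's body presses on something with over 40 N, if the wrist force passes 120 N, or if a joint passes its speed limit or range.

## Working session

There is one attempt and no reset: what is moved stays moved. The work goes in short steps, Python scripts to look and compute and a tool call to move; the robot and the scene stay as the last step left them, time stands still between calls to the robot, and variables do not carry over. Pictures are saved under pics/ and viewed, and the job is handed in when it is done.

Besides the shell and the picture viewer there is one more tool, called after "Request:" as name(argument=value, ...) on one line, values as JSON. jog_arm: Moves the arm, as the interface text tells. Its arguments: {"type":"object","properties":{"moves":{"type":"array"}},"required":["moves"]}

```bash
ls; mkdir -p pics
cat > h.py <<'E'
import numpy as np,cv2
from plant import monitor,cams,ticket,nets,arm
def cap(n,f):
    c=cams.capture(n); cv2.imwrite('pics/'+f,c['color'][:,:,::-1]); return c
E
python3 - <<'E'
from h import *
s=monitor.read_state(); print(s); print(arm.tcp_to_grasp,dir(arm))
for n in ['scene','top','wrist']:
    c=cap(n,n+'0.png'); print(n,c['mtx'].tolist(),c['position'],c['attitude'])
    for t in ['case','lid','wide_lid','coupling','brace']:
        for r in nets.trace(n,t)[:3]: print(t,r['confidence'],r['extent'])
E
```

```text
pics
{'t': 0.0, 'qpos': array([-7.22734407e+01,  2.02631589e+01,  9.36296293e+01, -1.49028124e-03,
        6.61893794e+01, -1.37961865e-01]), 'qvel': array([-0.04734659, -0.01353409, -0.03899516, -0.04680472, -0.0242936 ,
        0.05430685]), 'joint_torque': array([ 1.59198327e-03, -5.93835962e+01, -3.34213400e+01,  6.98747439e-02,
        2.34216516e-02, -1.80284001e-04]), 'ee_pos': array([ 0.19155986, -0.59437869,  0.21385225]), 'tcp_rot': array([-9.00011647e+01,  8.21705826e-02, -7.21348771e+01]), 'contact_force': array([-0.05355618,  1.15313282, -0.37602867]), 'wrist_torque': array([-0.01224025,  0.04037784, -0.06241257]), 'opening': 0.09179694144082855}
-0.0187 ['IKError', '__class__', '__delattr__', '__dict__', '__dir__', '__doc__', '__eq__', '__format__', '__ge__', '__getattribute__', '__getstate__', '__gt__', '__hash__', '__init__', '__init_subclass__', '__le__', '__lt__', '__module__', '__ne__', '__new__', '__reduce__', '__reduce_ex__', '__repr__', '__setattr__', '__sizeof__', '__str__', '__subclasshook__', '__weakref__', 'tcp_to_grasp']
scene [[454.0968698483013, 0.0, 316.
[... 322 characters left out ...]
.45 [342.8, 183.5, 20.2, 14.2]
brace 0.59 [327.0, 193.4, 16.3, 14.6]
top [[446.0606743014028, 0.0, 310.62685596761196], [0.0, 446.0606743014028, 202.64603157129423], [0.0, 0.0, 1.0]] [0.3531106  0.04232979 1.16477246] [-171.63073891   -1.00149929  -89.76773172]
case 0.61 [358.9, 196.2, 93.1, 51.7]
lid 0.92 [234.3, 171.8, 83.8, 47.7]
wide_lid 0.78 [237.2, 234.2, 94.7, 61.7]
coupling 0.98 [370.7, 195.7, 36.8, 20.0]
coupling 0.46 [359.6, 195.6, 95.6, 51.7]
brace 0.87 [342.8, 193.4, 18.4, 24.4]
wrist [[331.14788400995667, 0.0, 320.3074506414236], [0.0, 331.14788400995667, 196.65818040232932], [0.0, 0.0, 1.0]] [ 0.26376216 -0.5710771   0.38452794] [ 1.64459002e+02  5.15345098e-03 -7.20944197e+01]
```

Run:
```python
import cv2
a=cv2.imread('pics/top0.png')[130:280,170:430]; cv2.imwrite('pics/top0z.png',cv2.resize(a,(780,450),interpolation=cv2.INTER_CUBIC))
a=cv2.imread('pics/scene0.png')[130:350,170:430]; cv2.imwrite('pics/scene0z.png',cv2.resize(a,(650,550),interpolation=cv2.INTER_CUBIC))
```

```text
(no output)
```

View pics/top0z.png

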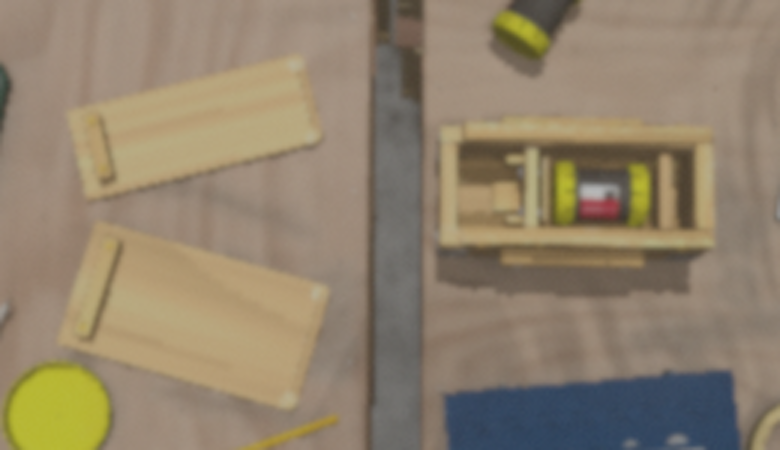

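View pics/scene0z.png

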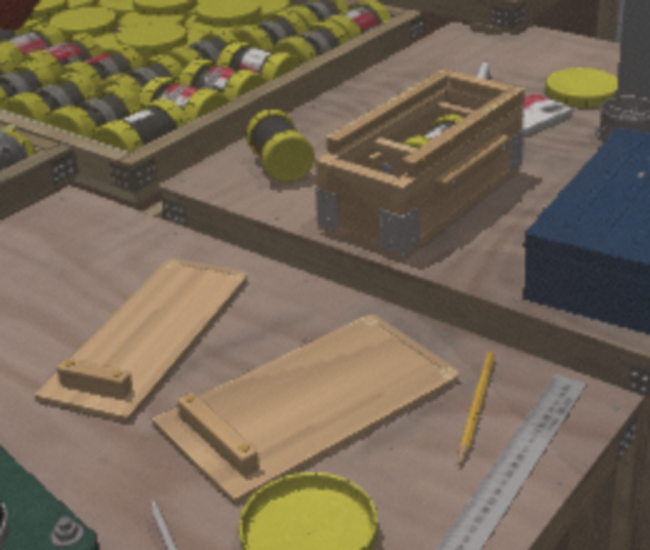

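View pics/scene0.png

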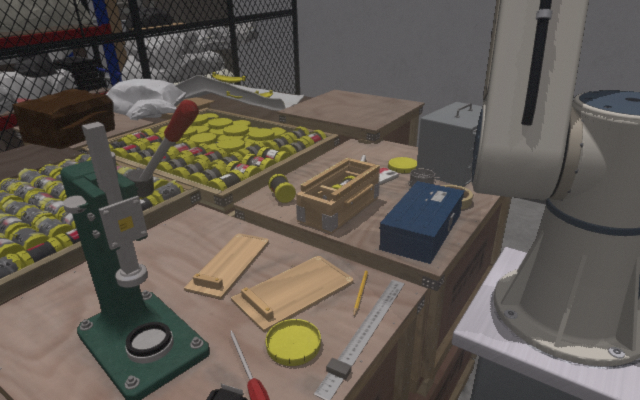

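View pics/top0.png

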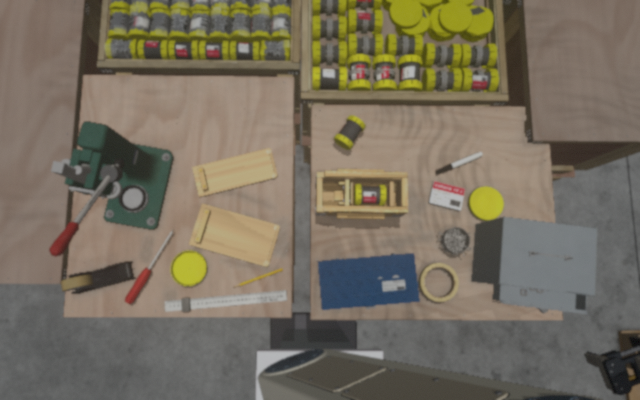

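The top view shows the case at px (316–408, 170–220) with its open end at the left (+y). The fitting lid is at about (234,172) and the wide lid at about (237,234). Next I'll get rough poses.

```bash
cat >> h.py <<'E'
from scipy.spatial.transform import Rotation as Rn
from scipy.optimize import least_squares
def Rc(c): return Rn.from_euler('xyz',c['attitude'],degrees=True).as_matrix()
def proj(c,P):
    p=(np.atleast_2d(P)-c['position'])@Rc(c); q=p@np.array(c['mtx']).T; return q[:,:2]/q[:,2:]
def ray(c,uv,z):
    uv=np.atleast_2d(uv); d=np.c_[uv,np.ones(len(uv))]@np.linalg.inv(c['mtx']).T@Rc(c).T
    return c['position']+d*((z-c['position'][2])/d[:,2])[:,None]
E
python3 - <<'E'
from h import *
for n in ['top','scene']:
    c=cap(n,n+'1.png')
    for t,z in [('lid',.007),('wide_lid',.007),('case',.1)]:
        r=nets.trace(n,t)[0]; m=r['region'].astype(np.uint8)
        cn=max(cv2.findContours(m,0,2)[0],key=cv2.contourArea)
        b=cv2.boxPoints(cv2.minAreaRect(cn)); ap=cv2.approxPolyDP(cn,4,True)[:,0]
        print(n,t,r['confidence']); print(np.c_[ap,ray(c,ap,z)[:,:2].round(4)].tolist())
        if n=='top':
            w=ray(c,b,z)[:,:2]; print('rect',w.round(4).tolist(),[np.linalg.norm(w[i]-w[i-1]).round(4) for i in range(4)],w.mean(0))
E
```

```text
top lid 0.61
[[347.0, 179.0, 0.5875, -0.0733], [338.0, 184.0, 0.5738, -0.0494], [343.0, 189.0, 0.5605, -0.0625], [334.0, 192.0, 0.5523, -0.0387], [340.0, 205.0, 0.5178, -0.0544], [353.0, 200.0, 0.5313, -0.0887]]
rect [[0.5872, -0.0388], [0.5876, -0.0892], [0.518, -0.0885], [0.5177, -0.0386]] [np.float64(0.0695), np.float64(0.0504), np.float64(0.0696), np.float64(0.05)] [ 0.55264279 -0.06379852]
top wide_lid 0.76
[[201.0, 205.0, 0.5154, 0.309], [190.0, 244.0, 0.4138, 0.3332], [267.0, 264.0, 0.3636, 0.1342], [276.0, 224.0, 0.4668, 0.1127]]
rect [[0.4137, 0.338], [0.5225, 0.3117], [0.4642, 0.1034], [0.3566, 0.1324]] [np.float64(0.2133), np.float64(0.112), np.float64(0.2164), np.float64(0.1114)] [0.43924814 0.22135625]
top case 0.72
[[316.0, 173.0, 0.583, 0.0115], [316.0, 214.0, 0.4823, 0.0113], [379.0, 219.0, 0.4712, -0.1404], [407.0, 211.0, 0.491, -0.2086], [405.0, 172.0, 0.5872, -0.2063], [338.0, 168.0, 0.5959, -0.0422]]
rect [[0.4747, 0.0163], [0.5977, 0.0131], [0.5927, -0.2143], [0.4694, -0.2073]] [np.float64(0.2237), np.float64(0.123), np.float64(0.2275), np.float64(0.1234)] [ 0.53362835 -0.09806569]
scene lid 0.74
[[268.0, 240.0, 0.5926, 0.12], [235.0, 234.0, 0.6735, 0.1421], [184.0, 290.0, 0.611, 0.3455], [221.0, 298.0, 0.5344, 0.3228]]
scene wide_lid 0.77
[[352.0, 278.0, 0.363, 0.1358], [317.0, 255.0, 0.4663, 0.1082], [242.0, 288.0, 0.5222, 0.2791], [232.0, 300.0, 0.5132, 0.3155], [266.0, 331.0, 0.4078, 0.3418], [349.0, 285.0, 0.3563, 0.1578]]
scene case 0.76
[[379.0, 166.0, 0.4834, -0.1917], [345.0, 158.0, 0.584, -0.1914], [303.0, 183.0, 0.5851, -0.0073], [296.0, 195.0, 0.5608, 0.0515], [298.0, 220.0, 0.4894, 0.1384], [331.0, 232.0, 0.4085, 0.1407], [376.0, 198.0, 0.4049, -0.0315]]
```

View pics/wrist0.png

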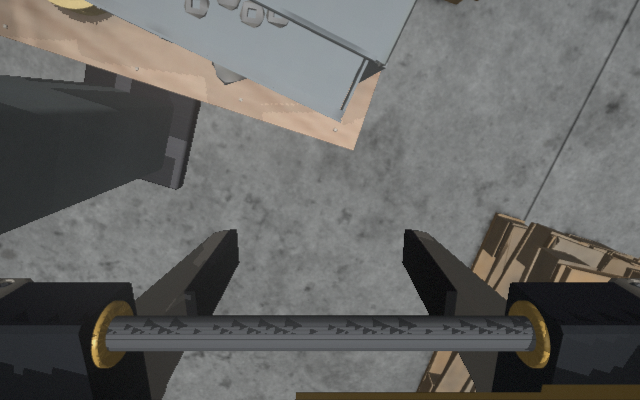

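Request:
jog_arm(moves=[{"dy": -20,"spin": 0.11},{"dy": -20,"spin": 0.11},{"dy": -20,"spin": 0.1},{"dx": -41,"dz": 22},{"dx": -41,"dz": 22},{"dx": -41,"dz": 22},{"dx": -41,"dz": 22},{"dx": -41,"dz": 22},{"dx": -41,"dz": 22},{"dx": -41,"dz": 22},{"dx": -41,"dz": 22},{"dx": -41,"dz": 22},{"dx": -41,"dz": 22},{"dx": -41,"dz": 22},{"dx": -41,"dz": 22},{}])

```text
$.moves[0]: bad value
```

Run:
```python
from h import *
import pickle
c=cap('wrist','w1.png'); s=monitor.read_state(); pickle.dump((c,s),open('w1.pkl','wb'))
print(s['ee_pos'],s['tcp_rot'],c['position'],c['attitude'],s['contact_force'])
for t in ['case','coupling','brace']:
    for r in nets.trace('wrist',t)[:3]: print(t,r['confidence'],r['extent'])
```

```text
[ 0.19174875 -0.59486464  0.21459207] [-9.00011540e+01  1.72564028e-05 -7.21318611e+01] [ 0.26376337 -0.57108084  0.38451966] [ 1.64459010e+02  5.80789020e-03 -7.20944233e+01] [ 0.59808568 -0.62200863 -0.68077202]
```

View pics/w1.png

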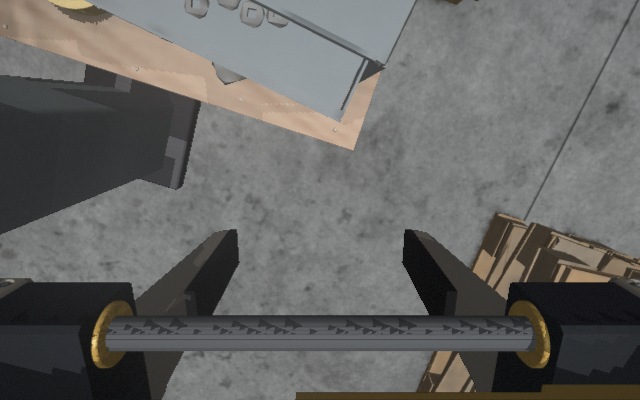

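Request:
jog_arm(moves=[{"dx": 0,"dy": -20,"dz": 0,"spin": 0.11,"jaw": 91},{"dx": 0,"dy": -20,"dz": 0,"spin": 0.11,"jaw": 0},{"dx": 0,"dy": -20,"dz": 0,"spin": 0.1,"jaw": 0},{"dx": -41,"dy": 0,"dz": 22,"spin": 0,"jaw": 0},{"dx": -41,"dy": 0,"dz": 22,"spin": 0,"jaw": 0},{"dx": -41,"dy": 0,"dz": 22,"spin": 0,"jaw": 0},{"dx": -41,"dy": 0,"dz": 22,"spin": 0,"jaw": 0},{"dx": -41,"dy": 0,"dz": 22,"spin": 0,"jaw": 0},{"dx": -41,"dy": 0,"dz": 22,"spin": 0,"jaw": 0},{"dx": -41,"dy": 0,"dz": 22,"spin": 0,"jaw": 0},{"dx": -41,"dy": 0,"dz": 22,"spin": 0,"jaw": 0},{"dx": -41,"dy": 0,"dz": 22,"spin": 0,"jaw": 0},{"dx": -41,"dy": 0,"dz": 22,"spin": 0,"jaw": 0},{"dx": -41,"dy": 0,"dz": 22,"spin": 0,"jaw": 0},{"dx": -41,"dy": 0,"dz": 22,"spin": 0,"jaw": 0},{"dx": 0,"dy": 0,"dz": 0,"spin": 0,"jaw": 0}])

```text
t: 3.1
ee_pos: [0.4618, -0.1008, 0.2748]
tcp_rot: [-89.9, 0.1, -90.2]
contact_force: [0.2, -0.6, 0.1]
opening: 0.0009
```

Run:
```python
from h import *
import pickle
c=cap('wrist','w2.png'); s=monitor.read_state(); pickle.dump((c,s),open('w2.pkl','wb'))
print(s['t'],s['ee_pos'],s['tcp_rot'],c['position'],c['attitude'],s['contact_force'],s['opening'])
for t in ['case','coupling','brace']:
    for r in nets.trace('wrist',t)[:3]: print(t,r['confidence'],r['extent'])
```

```text
3.15 [ 0.4606921  -0.10283217  0.27464032] [-8.99863202e+01  1.05622546e-02 -9.02121296e+01] [ 0.53728852 -0.10077581  0.44484685] [ 1.64533636e+02  9.70977501e-02 -9.01584327e+01] [ 0.22692759 -0.77045348  0.25554107] 0.000395554311847152
case 0.72 [323.0, 98.8, 224.2, 125.5]
coupling 0.9 [341.5, 101.1, 67.3, 43.0]
brace 0.69 [285.1, 99.5, 35.8, 64.1]
```

View pics/w2.png

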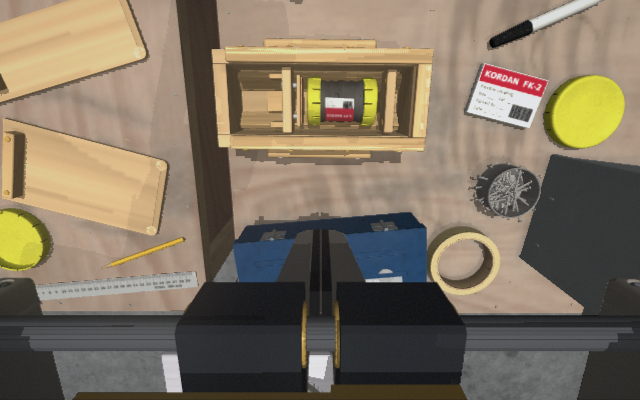

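Run:
```python
import cv2
a=cv2.imread('pics/w2.png')[30:170,200:445]; cv2.imwrite('pics/w2z.png',cv2.resize(a,None,fx=3.2,fy=3.2,interpolation=cv2.INTER_CUBIC))
```

```text
(no output)
```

View pics/w2z.png

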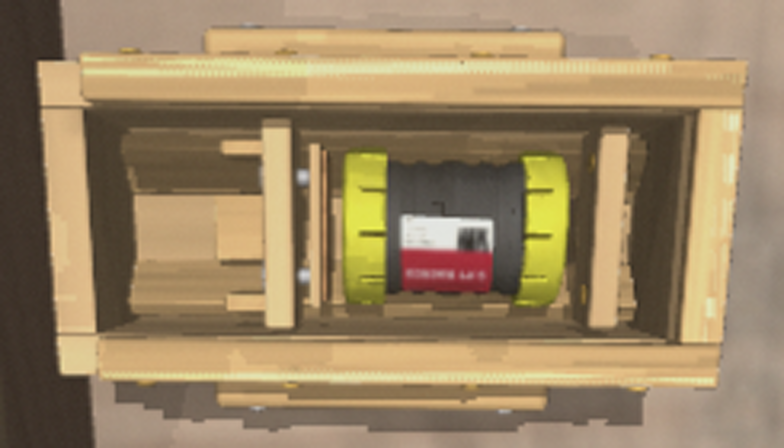

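```bash
cat > fit.py <<'E'
from h import *
import pickle
c,s=pickle.load(open('w2.pkl','rb'))
M=np.array([[50,-111,93],[-50,-111,93],[50,93,93],[36,93,93],[-36,93,93],[-50,93,93],[50,111,76],[-50,111,76],[36,-97,93],[-36,-97,93]])/1e3
Z=np.array([[747,62],[717,386],[82,55],[84,103],[98,341],[100,381],[39,62],[62,375],[697,108],[681,342]])
U=(Z+.5)/3.2-.5+[200,30]
def T(p,P): return Rn.from_euler('z',p[3]).apply(P)+p[:3]
f=lambda p:(proj(c,T(p,M))-U).ravel()
r=least_squares(f,[.535,-.1,.01,0],loss='soft_l1')
if __name__=='__main__':
    print(r.x,np.degrees(r.x[3])); print(f(r.x).reshape(-1,2).round(2).tolist())
    g=lambda p:f([p[0],p[1],p[3],p[2]])
    from scipy.optimize import least_squares as L
    for z in (.003,.009,.015):
        q=least_squares(lambda p:f([p[0],p[1],z,p[2]]),[.535,-.1,0]); print(z,q.x,q.cost)
    # features inside
    p=r.x
    def at(zz,z): # px->case frame at case height z (m)
        u=(np.array(zz)+.5)/3.2-.5+[200,30]; w=ray(c,u,p[2]+z)
        return Rn.from_euler('z',-p[3]).apply(w-p[:3])*1e3
    print('board top back/front',at([[263,120],[267,327],[291,122],[293,326]],.072).round(1).tolist())
    print('pad face',at([[327,150],[326,305]],.065).round(1).tolist())
    print('block face top',at([[602,130],[589,327]],.072).round(1).tolist(),'back',at([[627,130],[614,327]],.072).round(1).tolist())
    print('coupling ends mid',at([[344,228],[568,230]],.060).round(1).tolist())
E
python3 fit.py
```

```text
[ 5.41694433e-01 -9.93196263e-02  3.31625862e-04 -1.06891996e-02] -0.6124460257974518
[[0.06, -0.7], [0.11, 0.25], [-0.44, -0.24], [-0.09, 0.09], [0.22, -0.64], [0.44, 0.24], [0.12, 0.24], [0.08, 0.02], [0.16, 0.12], [-0.77, 0.52]]
0.003 [ 0.5415422  -0.09945968 -0.01080829] 4.450454340171279
0.009 [ 0.5412282  -0.09973967 -0.0110779 ] 36.802254734655506
0.015 [ 0.54090668 -0.10001884 -0.01137076] 107.01171661414168
board top back/front [[33.7, 39.9, 72.0], [-33.3, 40.1, 72.0], [33.2, 30.7, 72.0], [-32.9, 31.1, 72.0]]
pad face [[25.1, 19.3, 65.0], [-26.1, 20.0, 65.0]]
block face top [[31.5, -71.8, 72.0], [-32.4, -71.3, 72.0]] back [[31.6, -80.0, 72.0], [-32.4, -79.9, 72.0]]
coupling ends mid [[-0.1, 13.9, 60.0], [-0.1, -64.2, 60.0]]
```

Request:
jog_arm(moves=[{"dx": -23.5,"dy": 20,"dz": 27,"spin": 0.007,"jaw": 0},{"dx": -23.5,"dy": 30,"dz": 27,"spin": 0,"jaw": 0},{"dx": -23.5,"dy": 30,"dz": 27,"spin": 0,"jaw": 0},{"dx": 0,"dy": 40,"dz": 0,"spin": 0,"jaw": 0},{"dx": 0,"dy": 30,"dz": 0,"spin": 0,"jaw": 0},{"dx": 0,"dy": 0,"dz": 0,"spin": 0,"jaw": 0}])

```text
t: 3.9
ee_pos: [0.5384, -0.0368, 0.1209]
tcp_rot: [-90.4, 0.0, -91.0]
contact_force: [-0.3, -0.6, -0.4]
opening: 0.0004
```

```bash
cat > tc.py <<'E'
from h import *
P=np.array([.5415,-.0995,.003]); yw=-.62
for i in range(3):
    s=monitor.read_state(); print(s['t'],'case mm',(Rn.from_euler('z',-yw,degrees=True).apply(s['ee_pos']-P)*1e3).round(1),s['tcp_rot'].round(2),s['contact_force'].round(1))
E
python3 tc.py; python3 -c "
from h import *
c=cap('wrist','w3.png');c=cap('scene','s3.png')
a=cv2.imread('pics/s3.png')[110:270,260:460]; cv2.imwrite('pics/s3z.png',cv2.resize(a,None,fx=3.5,fy=3.5,interpolation=cv2.INTER_CUBIC))
"
```

```text
3.9 case mm [ -3.8  62.6 117.9] [-9.042e+01  1.000e-02 -9.098e+01] [-0.3 -0.6 -0.4]
3.9 case mm [ -3.8  62.6 117.9] [-9.042e+01  1.000e-02 -9.098e+01] [-0.3 -0.6 -0.4]
3.9 case mm [ -3.8  62.6 117.9] [-9.042e+01  1.000e-02 -9.098e+01] [-0.3 -0.6 -0.4]
```

View pics/w3.png

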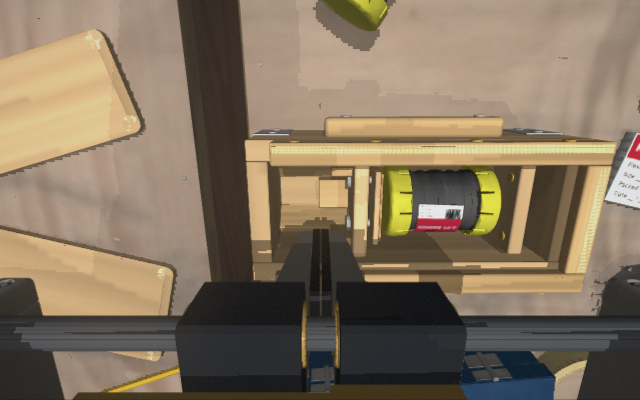

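View pics/s3z.png

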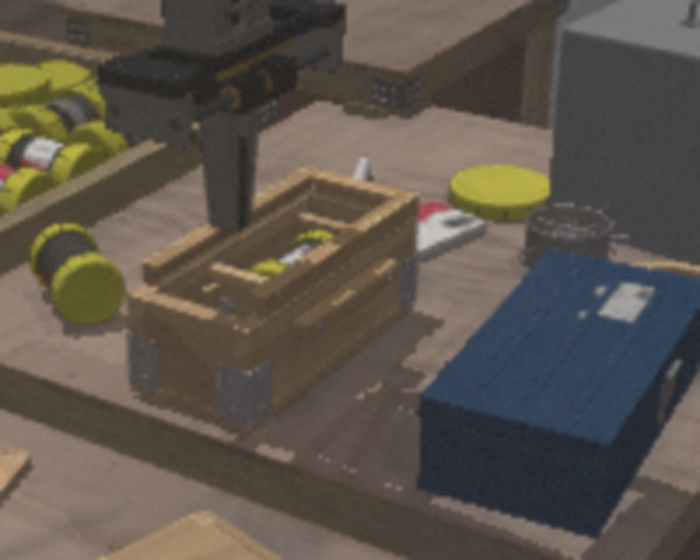

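```bash
python3 tc.py | head -1
```

```text
4.0 case mm [ -0.7  62.6 122. ] [-90.04  -0.   -90.98] [ 0.6  0.2 -0.5]
```

Request:
jog_arm(moves=[{"dx": -4,"dy": 25,"dz": 0.7,"spin": -0.006,"jaw": 0},{"dx": 0,"dy": 25,"dz": 0,"spin": 0,"jaw": 0},{"dx": 0,"dy": 15,"dz": 0,"spin": 0,"jaw": 0},{"dx": 0,"dy": 11,"dz": 0,"spin": 0,"jaw": 0},{"dx": 0,"dy": 0,"dz": 0,"spin": 0,"jaw": 0},{"dx": 0,"dy": 0,"dz": 0,"spin": 0,"jaw": 0}])

```text
t: 4.6
ee_pos: [0.5434, -0.032, 0.0499]
tcp_rot: [-89.9, -0.0, -90.6]
contact_force: [0.3, -0.3, 0.9]
opening: 0.0003
```

```bash
python3 tc.py | head -1
```

```text
4.6 case mm [ 1.1 67.5 46.9] [-8.990e+01 -1.000e-02 -9.056e+01] [ 0.3 -0.3  0.9]
```

Request:
jog_arm(moves=[{"dx": 3,"dy": 0,"dz": 0,"spin": 0,"jaw": 0},{"dx": 3,"dy": 0,"dz": 0,"spin": 0,"jaw": 0},{"dx": 2,"dy": 0,"dz": 0,"spin": 0,"jaw": 0},{"dx": 2,"dy": 0,"dz": 0,"spin": 0,"jaw": 0},{"dx": 2,"dy": 0,"dz": 0,"spin": 0,"jaw": 0},{"dx": 0,"dy": 0,"dz": 0,"spin": 0,"jaw": 0}])

```text
t: 5.2
ee_pos: [0.5423, -0.0439, 0.0486]
tcp_rot: [-90.0, -0.0, -90.5]
contact_force: [0.6, 0.5, -0.2]
opening: 0.0005
```

```bash
python3 tc.py | head -1
```

```text
5.2 case mm [ 0.2 55.6 45.6] [-90.    -0.   -90.54] [ 0.6  0.5 -0.2]
```

Request:
jog_arm(moves=[{"dx": 2,"dy": 0,"dz": 0,"spin": 0,"jaw": 0},{"dx": 2,"dy": 0,"dz": 0,"spin": 0,"jaw": 0},{"dx": 0,"dy": 0,"dz": 0,"spin": 0,"jaw": 0}])

```text
t: 5.5
ee_pos: [0.5422, -0.0473, 0.0486]
tcp_rot: [-90.0, 0.0, -90.5]
contact_force: [-0.4, 4.2, 1.3]
opening: 0.0005
```

Request:
jog_arm(moves=[{"dx": 2,"dy": 0,"dz": 0,"spin": 0,"jaw": 0},{"dx": 2,"dy": 0,"dz": 0,"spin": 0,"jaw": 0},{"dx": 0,"dy": 0,"dz": 0,"spin": 0,"jaw": 0}])

```text
t: 5.8
ee_pos: [0.5422, -0.0511, 0.0486]
tcp_rot: [-90.0, 0.0, -90.5]
contact_force: [0.3, 4.7, 1.3]
opening: 0.0006
```

Request:
jog_arm(moves=[{"dx": 2,"dy": 0,"dz": 0,"spin": 0,"jaw": 0},{"dx": 1,"dy": 0,"dz": 0,"spin": 0,"jaw": 0},{"dx": 0,"dy": 0,"dz": 0,"spin": 0,"jaw": 0}])

```text
t: 6.1
ee_pos: [0.5421, -0.0538, 0.0486]
tcp_rot: [-90.0, 0.1, -90.6]
contact_force: [-0.3, 8.0, 1.2]
opening: 0.0003
```

Request:
jog_arm(moves=[{"dx": 1,"dy": 0,"dz": 0,"spin": 0,"jaw": 0},{"dx": 1,"dy": 0,"dz": 0,"spin": 0,"jaw": 0},{"dx": 0,"dy": 0,"dz": 0,"spin": 0,"jaw": 0}])

```text
t: 6.4
ee_pos: [0.5421, -0.0557, 0.0485]
tcp_rot: [-90.0, 0.1, -90.6]
contact_force: [0.4, 7.2, 0.6]
opening: 0.0007
```

Request:
jog_arm(moves=[{"dx": 1,"dy": 0,"dz": 0,"spin": 0,"jaw": 0},{"dx": 1,"dy": 0,"dz": 0,"spin": 0,"jaw": 0},{"dx": 0,"dy": 0,"dz": 0,"spin": 0,"jaw": 0}])

```text
t: 6.7
ee_pos: [0.5421, -0.0577, 0.0485]
tcp_rot: [-90.0, 0.1, -90.6]
contact_force: [0.6, 8.3, 1.2]
opening: 0.0004
```

Request:
jog_arm(moves=[{"dx": 1,"dy": 0,"dz": 0,"spin": 0,"jaw": 0},{"dx": 0,"dy": 0,"dz": 0,"spin": 0,"jaw": 0}])

```text
t: 6.9
ee_pos: [0.542, -0.0587, 0.0485]
tcp_rot: [-90.0, 0.1, -90.5]
contact_force: [0.1, 7.3, 0.9]
opening: 0.0006
```

Request:
jog_arm(moves=[{"dx": 1,"dy": 0,"dz": 0,"spin": 0,"jaw": 0},{"dx": 0,"dy": 0,"dz": 0,"spin": 0,"jaw": 0}])

```text
t: 7.1
ee_pos: [0.542, -0.0597, 0.0485]
tcp_rot: [-90.0, 0.1, -90.5]
contact_force: [0.5, 7.9, 0.9]
opening: 0.0004
```

Request:
jog_arm(moves=[{"dx": 1,"dy": 0,"dz": 0,"spin": 0,"jaw": 0},{"dx": 0,"dy": 0,"dz": 0,"spin": 0,"jaw": 0}])

```text
t: 7.3
ee_pos: [0.542, -0.0606, 0.0485]
tcp_rot: [-90.0, 0.1, -90.6]
contact_force: [-0.3, 8.0, 1.0]
opening: 0.0005
```

Request:
jog_arm(moves=[{"dx": 1,"dy": 0,"dz": 0,"spin": 0,"jaw": 0},{"dx": 0,"dy": 0,"dz": 0,"spin": 0,"jaw": 0}])

```text
t: 7.5
ee_pos: [0.542, -0.0615, 0.0485]
tcp_rot: [-90.0, 0.1, -90.6]
contact_force: [0.2, 9.0, 2.0]
opening: 0.0006
```

Request:
jog_arm(moves=[{"dx": 0.7,"dy": 0,"dz": 0,"spin": 0,"jaw": 0},{"dx": 0,"dy": 0,"dz": 0,"spin": 0,"jaw": 0}])

```text
t: 7.7
ee_pos: [0.542, -0.0621, 0.0486]
tcp_rot: [-90.0, 0.1, -90.6]
contact_force: [1.2, 10.2, 0.9]
opening: 0.0004
```

Request:
jog_arm(moves=[{"dx": 0.7,"dy": 0,"dz": 0,"spin": 0,"jaw": 0},{"dx": 0,"dy": 0,"dz": 0,"spin": 0,"jaw": 0}])

```text
t: 7.9
ee_pos: [0.542, -0.0627, 0.0486]
tcp_rot: [-90.0, 0.1, -90.6]
contact_force: [0.9, 10.6, 1.0]
opening: 0.0005
```

Request:
jog_arm(moves=[{"dx": 0.7,"dy": 0,"dz": 0,"spin": 0,"jaw": 0},{"dx": 0,"dy": 0,"dz": 0,"spin": 0,"jaw": 0}])

```text
t: 8.1
ee_pos: [0.542, -0.0633, 0.0486]
tcp_rot: [-90.0, 0.1, -90.6]
contact_force: [0.1, 10.7, 1.3]
opening: 0.0001
```

```bash
python3 -c "
from h import *
c=cap('top','t4.png')
a=cv2.imread('pics/t4.png')[155:230,300:420]; cv2.imwrite('pics/t4z.png',cv2.resize(a,None,fx=6,fy=6,interpolation=cv2.INTER_CUBIC))
c=cap('wrist','w4.png')
print(monitor.read_state()['contact_force'])"
```

```text
[-0.67519934 10.90991576  0.9410759 ]
```

View pics/w4.png

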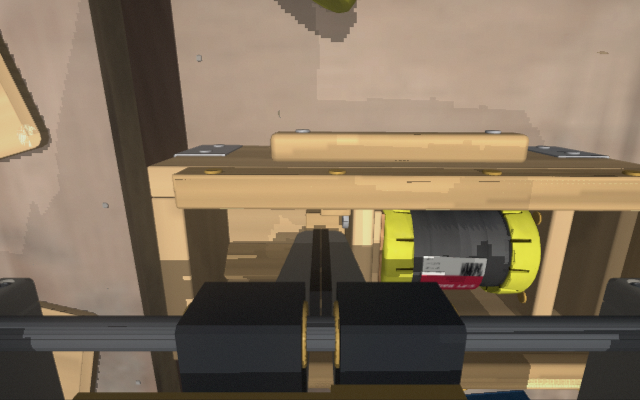

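```bash
python3 -c "
import cv2
a=cv2.imread('pics/w4.png')[195:305,335:475]; cv2.imwrite('pics/w4z.png',cv2.resize(a,None,fx=5.4,fy=5.4,interpolation=cv2.INTER_CUBIC))"
```

```text
(no output)
```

View pics/w4z.png

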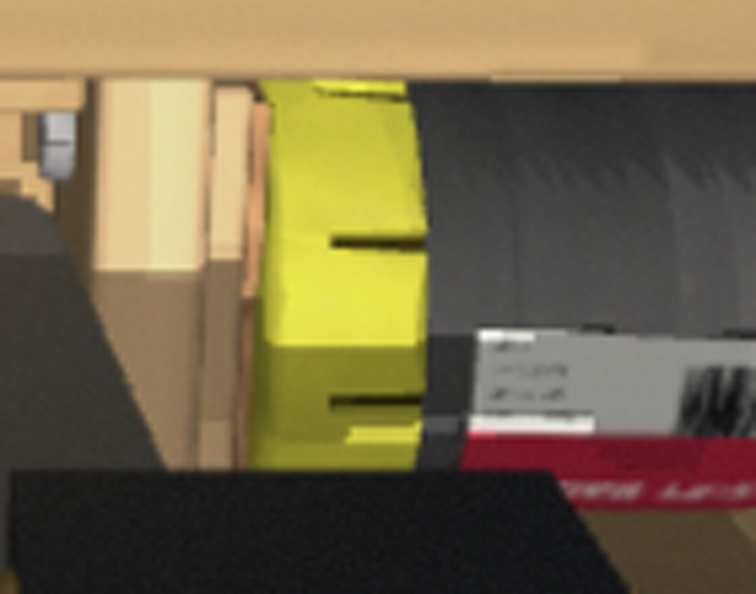

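View pics/t4z.png

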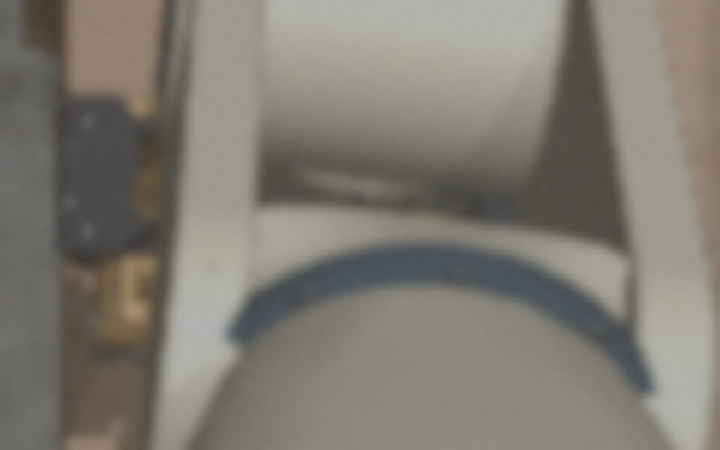

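The coupling is against the end block, and the pad is compressed by roughly 3 mm under about 6 N of net push. I'm stopping here. I'll back off and lift out.

Request:
jog_arm(moves=[{"dx": -3,"dy": 0,"dz": 0,"spin": 0,"jaw": 0},{"dx": -6,"dy": 0,"dz": 0,"spin": 0,"jaw": 0},{"dx": 0,"dy": -25,"dz": 0,"spin": 0,"jaw": 0},{"dx": 0,"dy": -40,"dz": 0,"spin": 0,"jaw": 0},{"dx": 0,"dy": -45,"dz": -20,"spin": 0,"jaw": 10},{"dx": 0,"dy": -40,"dz": -30,"spin": 0,"jaw": 30},{"dx": 15,"dy": -40,"dz": -30,"spin": 0,"jaw": 30},{"dx": 15,"dy": 0,"dz": 0,"spin": 0,"jaw": 30},{"dx": 0,"dy": 0,"dz": 0,"spin": 0,"jaw": 30},{"dx": 0,"dy": 0,"dz": 0,"spin": 0,"jaw": 30}])

```text
t: 9.2
ee_pos: [0.4631, -0.0843, 0.2366]
tcp_rot: [-90.0, 0.0, -90.6]
contact_force: [0.8, 0.5, 0.4]
opening: 0.03
```

```bash
python3 -c "
from h import *
import pickle
c=cap('wrist','w5.png');s=monitor.read_state();print(s['ee_pos'],s['tcp_rot']);pickle.dump((c,s),open('w5.pkl','wb'))
b=cv2.imread('pics/w5.png'); uv=proj(c,[.5415,-.0995,.09])[0];print(uv)
u,v=int(uv[0]),int(uv[1])
a=b[max(0,v-80):v+80,max(0,u-130):u+130]; print(max(0,v-80),max(0,u-130));cv2.imwrite('pics/w5z.png',cv2.resize(a,None,fx=3,fy=3,interpolation=cv2.INTER_CUBIC))
"
```

```text
[ 0.46299451 -0.08401744  0.23617596] [-9.00677088e+01  1.68935964e-02 -9.05509259e+01]
[336.73271009 101.22994416]
21 206
```

View pics/w5z.png

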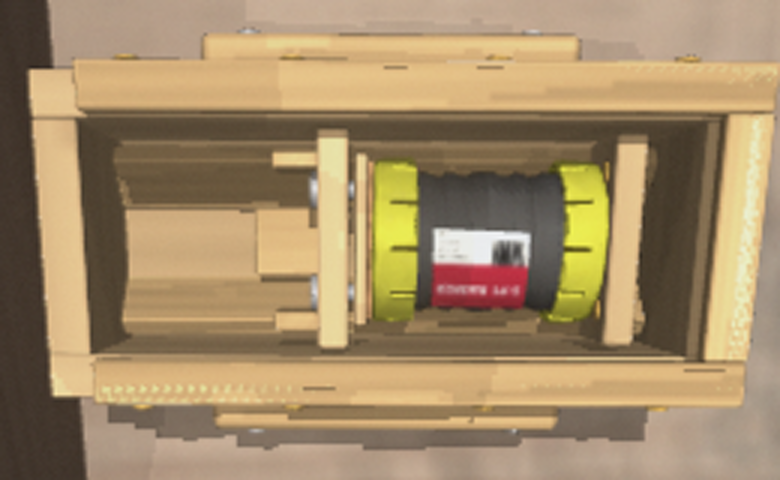

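View pics/w5.png

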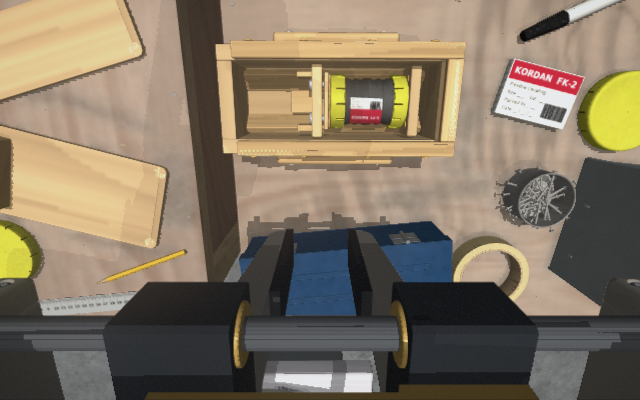

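Run:
```python
from h import *
import pickle
c,s=pickle.load(open('w5.pkl','rb'))
M=np.array([[50,93,93],[36,93,93],[-36,93,93],[-50,93,93],[50,111,76],[-50,111,76],[-50,-111,93],[36,-97,93],[-36,-97,93]])/1e3
Z=np.array([[75,61],[78,110],[93,359],[97,402],[29,72],[53,395],[742,404],[722,116],[704,360]])
U=(Z+.5)/3-.5+[206,21]
T=lambda p,P: Rn.from_euler('z',p[3]).apply(P)+p[:3]
f=lambda p:(proj(c,T(p,M))-U).ravel()
r=least_squares(f,[.535,-.1,.01,0],loss='soft_l1');p=r.x
print(p,np.degrees(p[3]),f(p).round(1))
for z in (.003,.006): print(least_squares(lambda q:f([q[0],q[1],z,q[2]]),[.535,-.1,0],loss='soft_l1').x)
def at(zz,z):
    u=(np.array(zz)+.5)/3-.5+[206,21]; w=ray(c,u,p[2]+z); return (Rn.from_euler('z',-p[3]).apply(w-p[:3])*1e3).round(1).tolist()
print('back',at([[318,131],[321,347]],.072),'front',at([[347,131],[347,347]],.072))
print('plate',at([[356,154],[356,325],[366,154],[366,325]],.065)); print('coupl',at([[372,240],[608,240]],.06)); print('blk',at([[617,137],[604,345]],.072))
```

```text
[ 5.41972055e-01 -9.91424637e-02 -3.20553494e-04 -1.15165075e-02] -0.6598472759100822 [-0.2 -0.4 -0.1  0.6  0.2  0.  -0.1  0.5  0.4 -0.7  0.6  0.3 -0.6  0.3
  0.8 -1.  -1.2  0.1]
[ 0.54187108 -0.09954585 -0.012488  ]
[ 0.54177121 -0.10018301 -0.01270815]
back [[33.1, 23.0, 72.0], [-34.0, 22.3, 72.0]] front [[33.2, 13.8, 72.0], [-34.0, 13.6, 72.0]]
plate [[27.0, 10.9, 65.0], [-27.3, 10.6, 65.0], [27.0, 7.7, 65.0], [-27.3, 7.2, 65.0]]
coupl [[0.3, 5.3, 60.0], [0.5, -73.8, 60.0]]
blk [[31.6, -71.3, 72.0], [-33.2, -71.9, 72.0]]
```

Request:
jog_arm(moves=[{"dx": -43,"dy": 0,"dz": 6,"spin": 0,"jaw": 30},{"dx": -43,"dy": 0,"dz": 6,"spin": 0,"jaw": 40},{"dx": -43,"dy": 0,"dz": 6,"spin": 0,"jaw": 50},{"dx": -43,"dy": 0,"dz": 6,"spin": 0,"jaw": 50},{"dx": -43,"dy": 0,"dz": 6,"spin": 0,"jaw": 50},{"dx": -43,"dy": 0,"dz": 6,"spin": 0,"jaw": 50},{"dx": -43,"dy": 5,"dz": 6,"spin": 0,"jaw": 50},{"dx": -42,"dy": 10,"dz": 5,"spin": 0,"jaw": 50},{"dx": 0,"dy": 10,"dz": 0,"spin": -0.148,"jaw": 50},{"dx": 0,"dy": 0,"dz": 0,"spin": -0.148,"jaw": 50},{"dx": 0,"dy": 0,"dz": 0,"spin": 0,"jaw": 50},{"dx": 0,"dy": 0,"dz": 0,"spin": 0,"jaw": 50}])

```text
t: 10.45
ee_pos: [0.513, 0.2585, 0.211]
tcp_rot: [-90.1, -0.0, -73.8]
contact_force: [0.4, 0.4, 0.4]
opening: 0.0497
```

```bash
python3 -c "
from h import *
import pickle
c=cap('wrist','w6.png');s=monitor.read_state();print(s['ee_pos'],s['tcp_rot'],c['position']);pickle.dump((c,s),open('w6.pkl','wb'))
"
```

```text
[0.51319494 0.25836707 0.21134153] [-9.00510081e+01 -8.36151658e-03 -7.38000181e+01] [0.58590006 0.28034178 0.38079239]
```

View pics/w6.png

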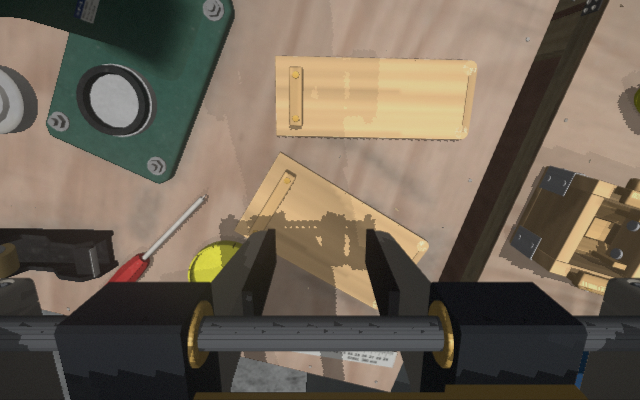

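```bash
python3 -c "
import cv2
a=cv2.imread('pics/w6.png')[40:155,260:490]; cv2.imwrite('pics/w6z.png',cv2.resize(a,None,fx=3.4,fy=3.4,interpolation=cv2.INTER_CUBIC))"
```

```text
(no output)
```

View pics/w6z.png

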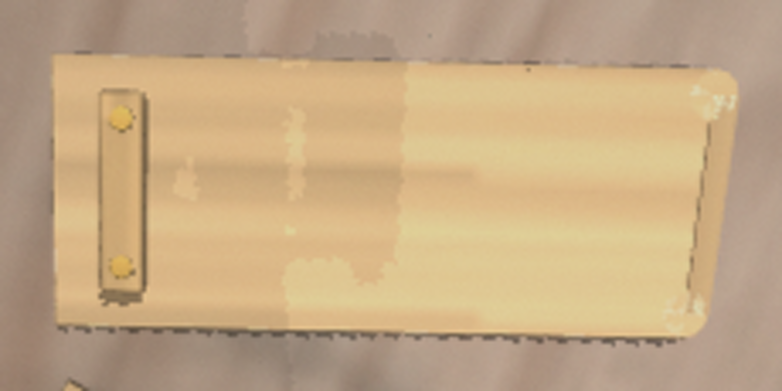

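Run:
```python
from h import *
import pickle
c,s=pickle.load(open('w6.pkl','rb'))
M=np.array([[41.5,107,7],[-41.5,107,7],[29.5,91,25],[-29.5,91,25],[29.5,77,25],[-29.5,77,25],[0,-107,4]])/1e3
Z=np.array([[53,55],[57,325],[100,91],[100,290],[141,93],[141,291],[724,202]])
U=(Z+.5)/3.4-.5+[260,40]
def ed(p):
    # top/bottom edges as lines: v at given col
    T=lambda P: Rn.from_euler('z',p[3]).apply(P)+p[:3]
    out=[]
    for x,q in ((.0415,(640,67)),(-.0415,(640,337))):
        a,b=proj(c,T(np.array([[x,.1,.007],[x,-.09,.007]]))); u=(np.array(q)+.5)/3.4-.5+[260,40]
        out.append(a[1]+(b[1]-a[1])*(u[0]-a[0])/(b[0]-a[0])-u[1])
    return out
f=lambda p:np.r_[(proj(c,Rn.from_euler('z',p[3]).apply(M)+p[:3])-U).ravel(),ed(p)]
r=least_squares(f,[.6,.23,0,.28],loss='soft_l1');print(r.x,np.degrees(r.x[3]),f(r.x).round(1))
q=least_squares(lambda q:f([q[0],q[1],0,q[2]]),[.6,.23,.28],loss='soft_l1').x
print(q,np.degrees(q[2]),f([q[0],q[1],0,q[2]]).round(1))
R=Rn.from_euler('z',q[2]); B=R.apply([0,.084,.025])+[q[0],q[1],0];print('batten',B)
d=B-s['ee_pos'];R=Rn.from_euler('xyz',s['tcp_rot'],degrees=True).as_matrix();print('to batten in tool mm',R.T@d*1e3)
```

```text
[ 0.60785238  0.2257259  -0.00100692  0.26626938] 15.256111590230226 [-0.4 -0.4 -0.1  0.2 -0.5 -0.4  0.   0.8  1.4 -0.7  1.2  0.8 -1.2  1.2
 -0.7 -0.3]
[0.60784348 0.22566255 0.26638453] 15.262709512059025 [-0.5 -0.5 -0.2  0.4 -0.5 -0.5 -0.   0.9  1.4 -0.8  1.2  0.9 -0.7  1.2
 -0.8 -0.2]
batten [0.58573088 0.30669978 0.025     ]
to batten in tool mm [-26.20393353 186.26362036  83.30605242]
```

Run:
```python
from h import *
c={'mtx':np.array([[446.0606743014028,0,310.62685596761196],[0,446.0606743014028,202.64603157129423],[0,0,1.]]),'position':np.array([0.3531106,0.04232979,1.16477246]),'attitude':[-171.63073891,-1.00149929,-89.76773172]}
print(ray(c,[234.3,171.8],.007))
# top0z corners /3+(170,130): TL(70,110) BL(88,198) ,TR(303,58) BR(322,140)
Z=(np.array([[68,112],[88,199],[303,57],[322,141]])+.5)/3-.5+[170,130]
w=ray(c,Z,.005);print(w,w.mean(0))
M=np.array([[50,-111,93],[-50,-111,93],[50,111,76],[-50,111,76]])/1e3
print(proj(c,Rn.from_euler('z',-.0113).apply(M)+[.5416,-.0995,.003])*3+1-[510,390], 'expect top0z case corners ~ (714,128),(714,247),(440,127),(438,246)')
```

```text
[[0.60460721 0.22485781 0.007     ]]
[[0.61714199 0.33631552 0.005     ]
 [0.53951937 0.31560782 0.005     ]
 [0.6689056  0.13011672 0.005     ]
 [0.59277436 0.11207107 0.005     ]] [0.60458533 0.22352778 0.005     ]
[[710.57295418 124.3114197 ]
 [712.55213776 245.4408139 ]
 [439.03162981 123.69624807]
 [437.37052464 243.32681314]] expect top0z case corners ~ (714,128),(714,247),(440,127),(438,246)
```

Request:
jog_arm(moves=[{"dx": 0,"dy": 10,"dz": 0,"spin": 0.016,"jaw": 50},{"dx": -14,"dy": 20,"dz": 41,"spin": 0,"jaw": 50},{"dx": -13.5,"dy": 20,"dz": 42,"spin": 0,"jaw": 50},{"dx": 0,"dy": 45,"dz": 0,"spin": 0,"jaw": 50},{"dx": 0,"dy": 45,"dz": 0,"spin": 0,"jaw": 50},{"dx": 0,"dy": 20,"dz": 0,"spin": 0,"jaw": 50},{"dx": 0,"dy": 0,"dz": 0,"spin": 0,"jaw": 50},{"dx": 0,"dy": 0,"dz": 0,"spin": 0,"jaw": 50}])

```text
t: 11.3
ee_pos: [0.5862, 0.3068, 0.052]
tcp_rot: [-90.0, 0.0, -74.6]
contact_force: [1.0, 0.6, 0.3]
opening: 0.05
```

```bash
python3 -c "
from h import *
c=cap('scene','s7.png');s=monitor.read_state();print(s['t'],s['ee_pos'],s['tcp_rot'])
a=cv2.imread('pics/s7.png')[200:340,140:330]; cv2.imwrite('pics/s7z.png',cv2.resize(a,None,fx=4,fy=4,interpolation=cv2.INTER_CUBIC))
"
```

```text
11.35 [0.58688592 0.3071999  0.05313389] [-8.98953947e+01  2.46195071e-02 -7.45639048e+01]
```

View pics/s7z.png

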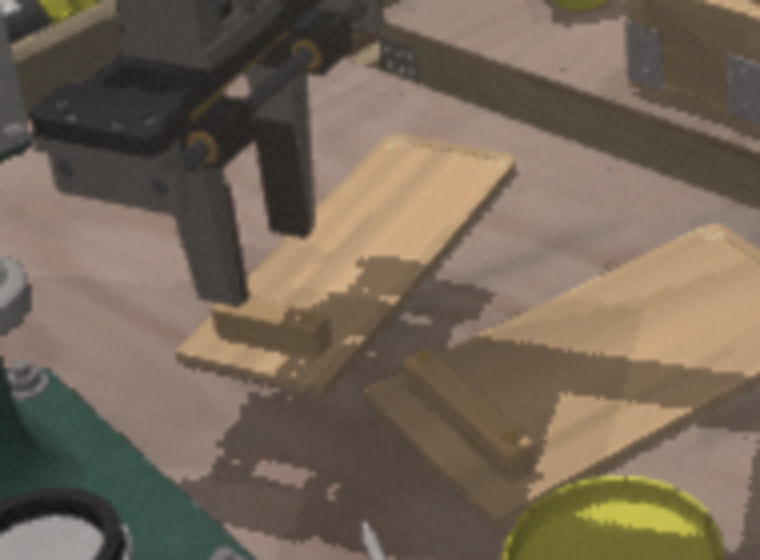

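Request:
jog_arm(moves=[{"dx": 0,"dy": 20,"dz": 0,"spin": 0,"jaw": 50},{"dx": 0,"dy": 15,"dz": 0,"spin": 0,"jaw": 50},{"dx": 0,"dy": 5,"dz": 0,"spin": 0,"jaw": 50},{"dx": 0,"dy": 2,"dz": 0,"spin": 0,"jaw": 50},{"dx": 0,"dy": 0,"dz": 0,"spin": 0,"jaw": 50},{"dx": 0,"dy": 0,"dz": 0,"spin": 0,"jaw": 50}])

```text
t: 11.95
ee_pos: [0.5864, 0.3072, 0.0106]
tcp_rot: [-89.9, 0.0, -74.5]
contact_force: [0.5, 0.5, -0.8]
opening: 0.05
```

```bash
python3 -c "
from h import *
c=cap('wrist','w7.png');s=monitor.read_state();print(s['t'],s['ee_pos'],s['tcp_rot'])
"
```

```text
12.0 [0.58642074 0.30715937 0.01059849] [-8.99417550e+01  1.39008417e-02 -7.44881898e+01]
```

View pics/w7.png

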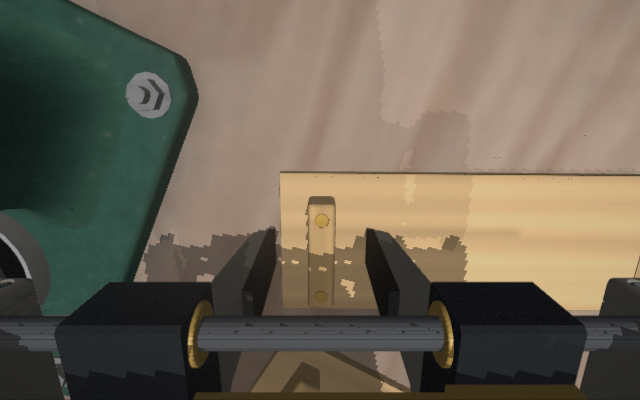

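Request:
jog_arm(moves=[{"dx": 0,"dy": 0,"dz": 0,"spin": 0,"jaw": 0},{"dx": 0,"dy": 0,"dz": 0,"spin": 0,"jaw": 0},{"dx": 0,"dy": 0,"dz": 0,"spin": 0,"jaw": 0},{"dx": 0,"dy": 0,"dz": 0,"spin": 0,"jaw": 0},{"dx": 0,"dy": 0,"dz": 0,"spin": 0,"jaw": 0},{"dx": 0,"dy": 0,"dz": 0,"spin": 0,"jaw": 0}])

```text
t: 12.6
ee_pos: [0.5859, 0.3069, 0.0099]
tcp_rot: [-90.0, 0.0, -74.5]
contact_force: [0.5, 0.1, -0.0]
opening: 0.0137
```

Request:
jog_arm(moves=[{"dx": 0,"dy": -5,"dz": 0,"spin": 0,"jaw": 0},{"dx": 0,"dy": -15,"dz": 0,"spin": 0,"jaw": 0},{"dx": 0,"dy": -30,"dz": 0,"spin": 0,"jaw": 0},{"dx": 0,"dy": -40,"dz": 0,"spin": 0,"jaw": 0},{"dx": 0,"dy": -40,"dz": 0,"spin": 0,"jaw": 0},{"dx": 0,"dy": 0,"dz": 0,"spin": 0,"jaw": 0}])

```text
t: 13.2
ee_pos: [0.5895, 0.3087, 0.1473]
tcp_rot: [-89.4, 0.1, -74.5]
contact_force: [0.5, 1.0, -1.8]
opening: 0.014
```

```bash
python3 -c "
from h import *
c=cap('scene','s8.png');s=monitor.read_state();print(s['t'],s['ee_pos'],s['tcp_rot'],s['contact_force'],s['wrist_torque'])
a=cv2.imread('pics/s8.png')[120:340,100:380]; cv2.imwrite('pics/s8z.png',cv2.resize(a,None,fx=2.7,fy=2.7,interpolation=cv2.INTER_CUBIC))
"
```

```text
13.25 [0.58798069 0.30798065 0.14419746] [-8.96198795e+01  8.36765456e-02 -7.44832791e+01] [-0.06805322 -0.99805069 -1.77240069] [0.09528087 0.04203809 0.02150776]
```

View pics/s8z.png

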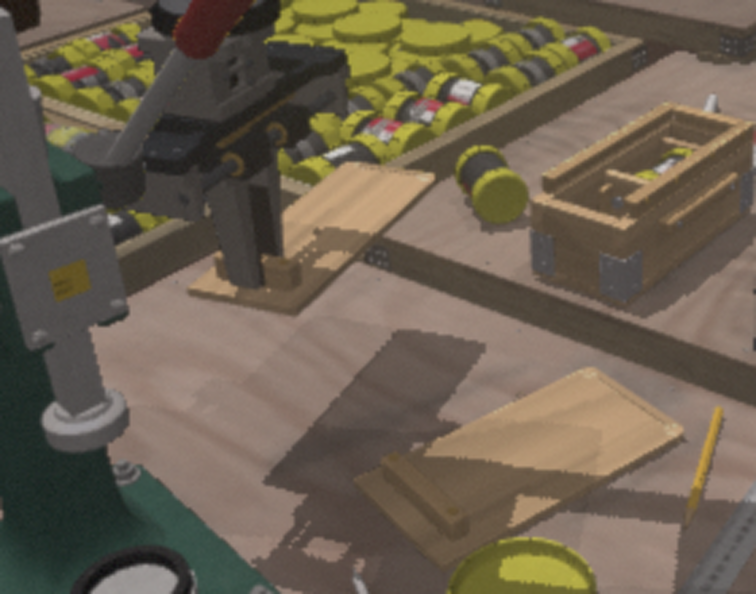

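Request:
jog_arm(moves=[{"dx": 0,"dy": 0,"dz": 0,"spin": 0.1,"jaw": 0},{"dx": 0,"dy": 0,"dz": 0,"spin": 0.1,"jaw": 0},{"dx": 0,"dy": 0,"dz": 0,"spin": 0.082,"jaw": 0},{"dx": 15,"dy": 0,"dz": -7,"spin": 0,"jaw": 0},{"dx": 30,"dy": 0,"dz": -14,"spin": 0,"jaw": 0},{"dx": 30,"dy": 10,"dz": -14,"spin": 0,"jaw": 0},{"dx": 13,"dy": 10,"dz": -7,"spin": 0,"jaw": 0},{"dx": 0,"dy": 5,"dz": 0,"spin": 0,"jaw": 0},{"dx": 0,"dy": 0,"dz": 0,"spin": 0,"jaw": 0},{"dx": 0,"dy": 0,"dz": 0,"spin": 0,"jaw": 0},{"dx": 0,"dy": 0,"dz": 0,"spin": 0,"jaw": 0}])

```text
t: 14.35
ee_pos: [0.5436, 0.2203, 0.1151]
tcp_rot: [-90.0, 0.0, -90.6]
contact_force: [-0.3, -0.5, -0.9]
opening: 0.0137
```

```bash
python3 tc.py|head -1;python3 -c "
from h import *
import pickle
c=cap('scene','s9.png');w=cap('wrist','w9.png');s=monitor.read_state();print(s['t'],s['ee_pos'],s['tcp_rot'],s['contact_force'],s['wrist_torque'])
pickle.dump((w,s,c),open('w9.pkl','wb'))
a=cv2.imread('pics/s9.png')[120:300,180:400]; cv2.imwrite('pics/s9z.png',cv2.resize(a,None,fx=3.3,fy=3.3,interpolation=cv2.INTER_CUBIC))
"
```

```text
14.35 case mm [ -1.3 319.8 112.1] [-8.996e+01  2.000e-02 -9.060e+01] [-0.3 -0.5 -0.9]
14.45 [0.54344157 0.22009766 0.11516483] [-8.99639912e+01  1.95429094e-02 -9.06071556e+01] [-0.43393228  0.44074218 -1.52233466] [ 0.17140105 -0.05453019 -0.04102472]
```

View pics/s9z.png

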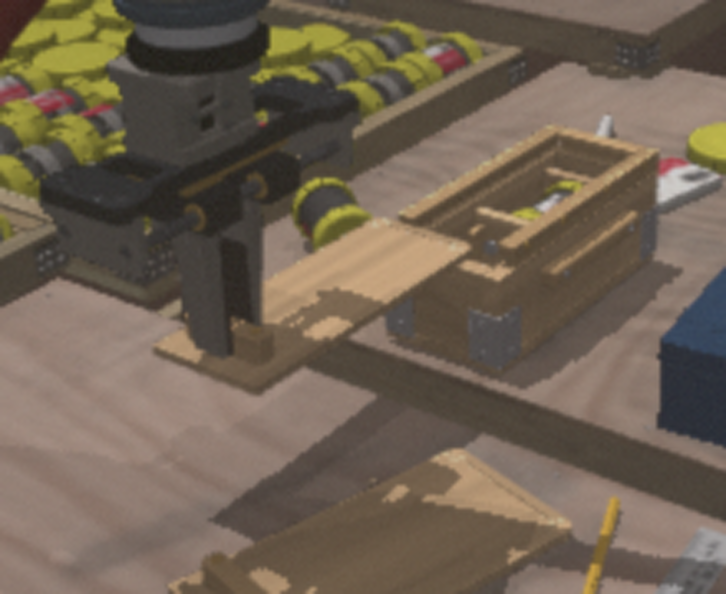

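View pics/w9.png

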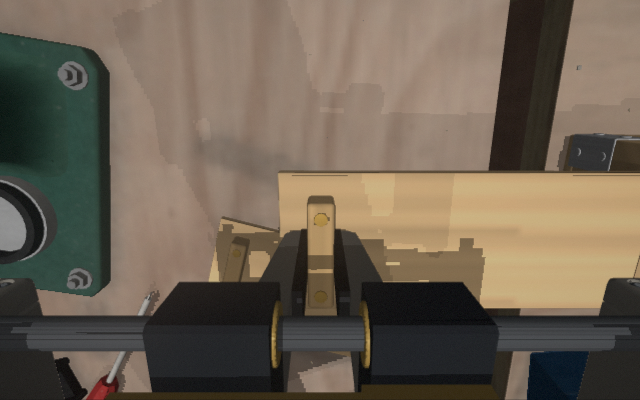

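```bash
python3 -c "
from h import *
import pickle
a=cv2.imread('pics/w9.png')[115:195,540:640]; cv2.imwrite('pics/w9z.png',cv2.resize(a,None,fx=7,fy=7,interpolation=cv2.INTER_CUBIC))
c,s,_=pickle.load(open('w9.pkl','rb'))
P=lambda p:Rn.from_euler('z',-.0113).apply(np.array(p)/1e3)+[.5416,-.0995,.003]
u=proj(c,P([[50,111,76],[50,111,0],[50,93,76],[50,93,93],[36,93,93]]));print(u,(u-[540,115])*7)
print('lid +x edge x at z .112:',ray(c,[[300,172],[620,171]],.112))
L=Rn.from_euler('z',np.radians(-.607)).apply(np.array([[41.5,23,-3],[41.5,-191,-3],[-41.5,-191,-3]])/1e3)+s['ee_pos'];print(proj(c,L))
"
```

```text
[[658.53480833 145.3846569 ]
 [569.57106526 134.69897506]
 [687.62433868 145.43073329]
 [719.50741083 148.96080686]
 [711.70364376 173.1157159 ]] [[ 829.74365833  212.6925983 ]
 [ 206.99745681  137.89282545]
 [1033.37037078  213.01513305]
 [1256.55187583  237.72564804]
 [1201.92550631  406.8100113 ]]
lid +x edge x at z .112: [[0.58478973 0.23115288 0.112     ]
 [0.58368783 0.06125813 0.112     ]]
[[278.30389821 171.53841748]
 [681.52503665 171.90752757]
 [640.92251358 308.49491829]]
```

View pics/w9z.png

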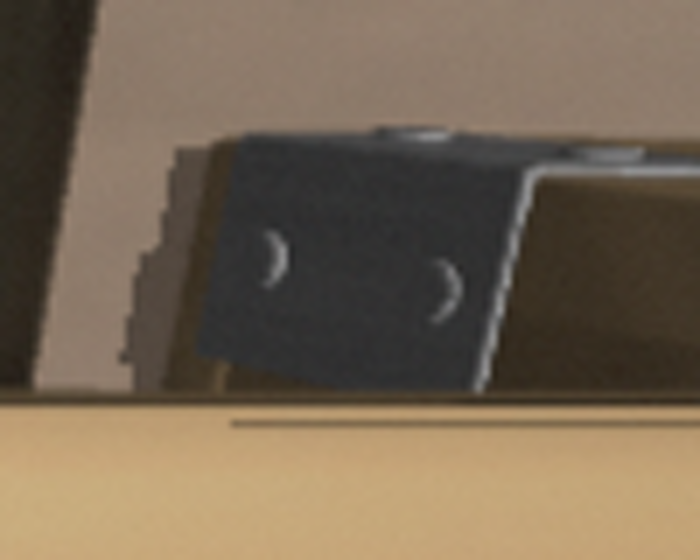

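Request:
jog_arm(moves=[{"dx": 0,"dy": 8,"dz": 1.3,"spin": 0,"jaw": 0},{"dx": 0,"dy": 8,"dz": 0,"spin": 0,"jaw": 0},{"dx": 8,"dy": 0,"dz": 0,"spin": 0,"jaw": 0},{"dx": 12,"dy": 0,"dz": 0,"spin": 0,"jaw": 0},{"dx": 9,"dy": 0,"dz": 0,"spin": 0,"jaw": 0},{"dx": 0,"dy": 0,"dz": 0,"spin": 0,"jaw": 0},{"dx": 0,"dy": 0,"dz": 0,"spin": 0,"jaw": 0}])

```text
t: 15.15
ee_pos: [0.5442, 0.1899, 0.0992]
tcp_rot: [-90.0, 0.0, -90.7]
contact_force: [-1.2, 0.6, -1.4]
opening: 0.0137
```

```bash
python3 tc.py|head -1;python3 -c "
from h import *
import pickle
c=cap('scene','s10.png');w=cap('wrist','w10.png');s=monitor.read_state()
pickle.dump((w,s,c),open('w10.pkl','wb'))
a=cv2.imread('pics/s10.png')[140:270,210:400]; cv2.imwrite('pics/s10z.png',cv2.resize(a,None,fx=4.2,fy=4.2,interpolation=cv2.INTER_CUBIC))
"
```

```text
15.15 case mm [ -0.4 289.4  96.2] [-8.997e+01  2.000e-02 -9.071e+01] [-1.2  0.6 -1.4]
```

View pics/s10z.png

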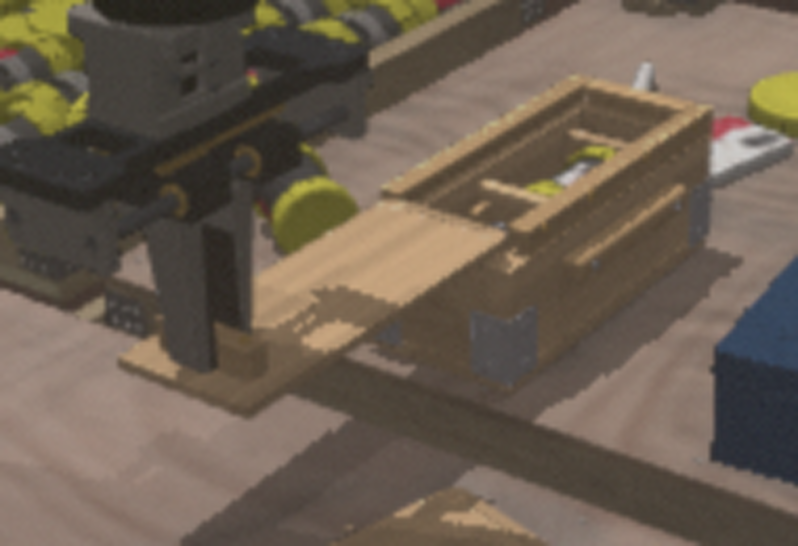

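View pics/w10.png

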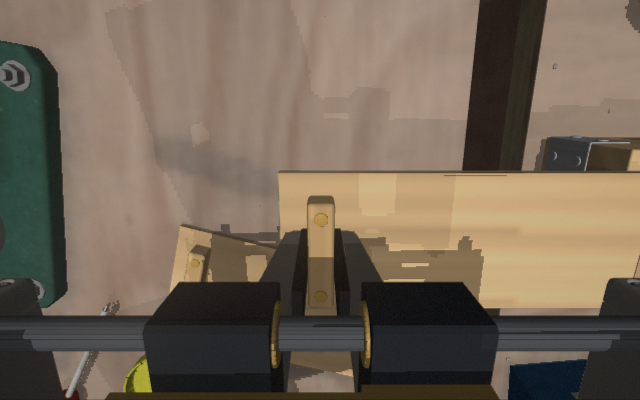

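Request:
jog_arm(moves=[{"dx": 0,"dy": 2,"dz": 0.3,"spin": 0,"jaw": 0},{"dx": 0,"dy": 2,"dz": 0,"spin": 0,"jaw": 0},{"dx": 0,"dy": 0,"dz": 0,"spin": 0,"jaw": 0}])

```text
t: 15.55
ee_pos: [0.544, 0.1905, 0.0945]
tcp_rot: [-90.0, -0.0, -90.6]
contact_force: [-0.2, 0.2, -0.8]
opening: 0.0135
```

Request:
jog_arm(moves=[{"dx": 0,"dy": 2,"dz": 0,"spin": 0,"jaw": 0},{"dx": 0,"dy": 0,"dz": 0,"spin": 0,"jaw": 0}])

```text
t: 15.75
ee_pos: [0.5441, 0.1904, 0.0926]
tcp_rot: [-90.0, -0.0, -90.6]
contact_force: [-0.7, -0.2, -1.0]
opening: 0.0139
```

Request:
jog_arm(moves=[{"dx": 0,"dy": 1.5,"dz": 0,"spin": 0,"jaw": 0},{"dx": 0,"dy": 0,"dz": 0,"spin": 0,"jaw": 0}])

```text
t: 15.95
ee_pos: [0.5441, 0.1904, 0.0912]
tcp_rot: [-90.0, -0.0, -90.6]
contact_force: [-0.2, 0.0, -1.4]
opening: 0.014
```

Request:
jog_arm(moves=[{"dx": 0,"dy": 1.5,"dz": 0,"spin": 0,"jaw": 0},{"dx": 0,"dy": 0,"dz": 0,"spin": 0,"jaw": 0}])

```text
t: 16.15
ee_pos: [0.5442, 0.1903, 0.0897]
tcp_rot: [-90.0, -0.0, -90.6]
contact_force: [-0.3, -0.3, -0.7]
opening: 0.0135
```

```bash
python3 tc.py|head -1; python3 -c "
from h import *
s=monitor.read_state();print(s['wrist_torque'])"
```

```text
16.15 case mm [ -0.5 289.8  86.7] [-90.01  -0.   -90.64] [-0.3 -0.3 -0.7]
[ 0.12411371 -0.03636112  0.00432619]
```

Request:
jog_arm(moves=[{"dx": 0,"dy": 1,"dz": 0.3,"spin": 0,"jaw": 0},{"dx": 0,"dy": 0,"dz": 0,"spin": 0,"jaw": 0}])

```text
t: 16.35
ee_pos: [0.5446, 0.1903, 0.0889]
tcp_rot: [-90.0, -0.0, -90.6]
contact_force: [-0.0, -0.3, -0.9]
opening: 0.0139
```

```bash
python3 tc.py|head -1; python3 -c "
from h import *
s=monitor.read_state();print(s['wrist_torque'])"
```

```text
16.35 case mm [-1.000e-01  2.899e+02  8.590e+01] [-90.    -0.   -90.64] [-0.  -0.3 -0.9]
[ 0.03450064  0.0993466  -0.0365988 ]
```

Request:
jog_arm(moves=[{"dx": 0,"dy": 1,"dz": 0,"spin": 0,"jaw": 0},{"dx": 0,"dy": 0,"dz": 0,"spin": 0,"jaw": 0}])

```text
t: 16.55
ee_pos: [0.5447, 0.1904, 0.088]
tcp_rot: [-90.0, 0.0, -90.6]
contact_force: [-0.7, 0.8, 0.9]
opening: 0.0135
```

```bash
python3 tc.py|head -1; python3 -c "
from h import *
s=monitor.read_state();print(s['wrist_torque'])"
```

```text
16.55 case mm [  0.  289.9  85. ] [-89.99   0.   -90.64] [-0.7  0.8  0.9]
[-0.06708881  0.10907222  0.00446966]
```

Request:
jog_arm(moves=[{"dx": 2,"dy": -0.5,"dz": 0,"spin": 0,"jaw": 0},{"dx": 3,"dy": 0,"dz": 0,"spin": 0,"jaw": 0},{"dx": 3,"dy": 0,"dz": 0,"spin": 0,"jaw": 0},{"dx": 0,"dy": 0,"dz": 0,"spin": 0,"jaw": 0}])

```text
t: 16.95
ee_pos: [0.5445, 0.1818, 0.0884]
tcp_rot: [-90.0, -0.0, -90.6]
contact_force: [1.5, -1.4, -0.9]
opening: 0.0139
```

Request:
jog_arm(moves=[{"dx": 3,"dy": 0,"dz": 0,"spin": 0,"jaw": 0},{"dx": 3,"dy": 0,"dz": 0,"spin": 0,"jaw": 0},{"dx": 0,"dy": 0,"dz": 0,"spin": 0,"jaw": 0}])

```text
t: 17.25
ee_pos: [0.5445, 0.1759, 0.0884]
tcp_rot: [-90.0, -0.0, -90.6]
contact_force: [0.3, -1.2, 0.3]
opening: 0.0142
```

```bash
python3 tc.py|head -1; python3 -c "
from h import *
c=cap('scene','s11.png')
s=monitor.read_state();print(s['wrist_torque'])
a=cv2.imread('pics/s11.png')[140:270,210:400]; cv2.imwrite('pics/s11z.png',cv2.resize(a,None,fx=4.2,fy=4.2,interpolation=cv2.INTER_CUBIC))"
```

```text
17.25 case mm [ -0.  275.4  85.4] [-8.999e+01 -2.000e-02 -9.065e+01] [ 0.3 -1.2  0.3]
[-0.31892577 -0.05648879 -0.00192415]
```

View pics/s11z.png

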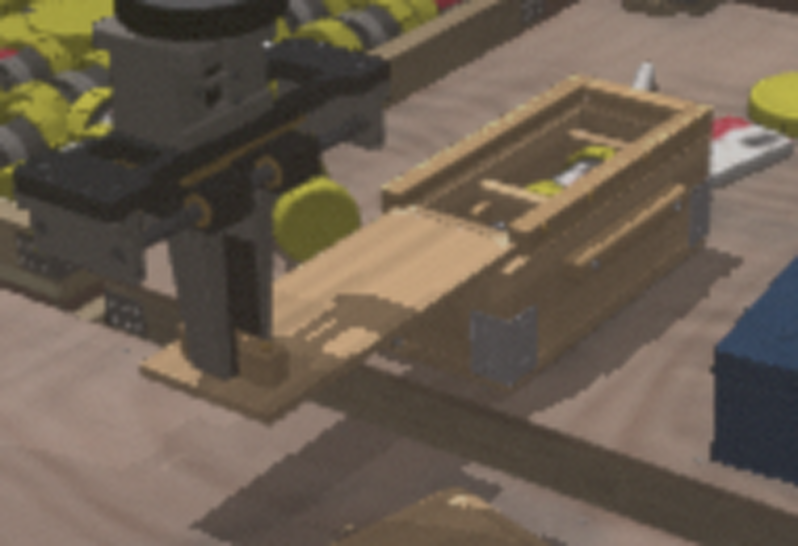

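Request:
jog_arm(moves=[{"dx": 3,"dy": 0,"dz": 0,"spin": 0,"jaw": 0},{"dx": 3,"dy": 0,"dz": 0,"spin": 0,"jaw": 0},{"dx": 4,"dy": 0,"dz": 0,"spin": 0,"jaw": 0},{"dx": 0,"dy": 0,"dz": 0,"spin": 0,"jaw": 0}])

```text
t: 17.7
ee_pos: [0.5442, 0.1657, 0.0884]
tcp_rot: [-90.0, -0.0, -90.7]
contact_force: [0.5, -0.5, 0.6]
opening: 0.0135
```

```bash
python3 tc.py|head -1; python3 -c "
from h import *
c=cap('scene','s12.png');c=cap('wrist','w12.png')
s=monitor.read_state();print(s['wrist_torque'],s['contact_force'])
a=cv2.imread('pics/s12.png')[140:230,270:400]; cv2.imwrite('pics/s12z.png',cv2.resize(a,None,fx=6,fy=6,interpolation=cv2.INTER_CUBIC))"
```

```text
17.7 case mm [-1.000e-01  2.652e+02  8.540e+01] [-9.001e+01 -2.000e-02 -9.065e+01] [ 0.5 -0.5  0.6]
[-0.35781268 -0.02316744  0.09276216] [ 0.28965229 -1.2654172  -1.34901701]
```

View pics/s12z.png

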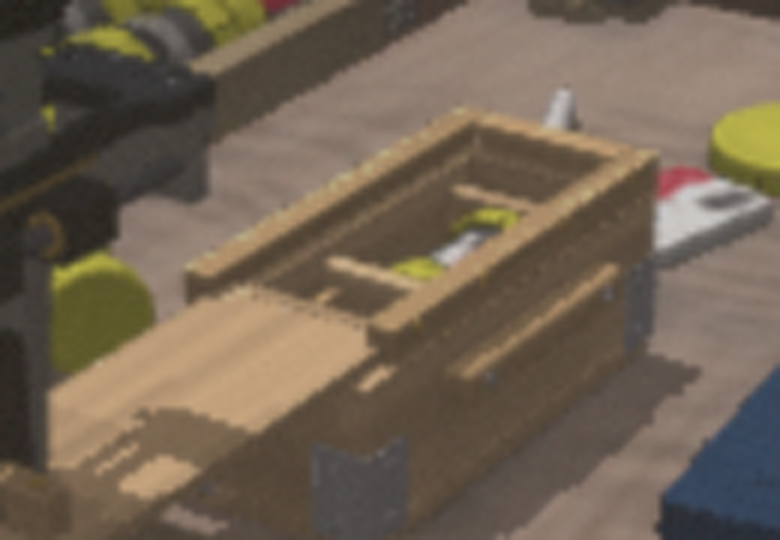

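View pics/w12.png

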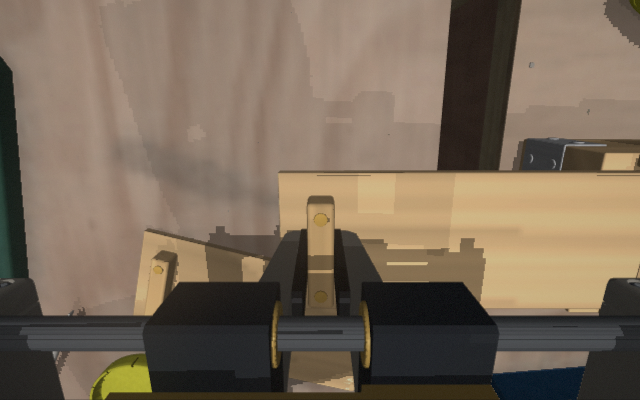

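Request:
jog_arm(moves=[{"dx": 5,"dy": 0,"dz": 0,"spin": 0,"jaw": 0},{"dx": 6,"dy": 0,"dz": 0,"spin": 0,"jaw": 0},{"dx": 6,"dy": 0,"dz": 0,"spin": 0,"jaw": 0},{"dx": 5,"dy": 0,"dz": 0,"spin": 0,"jaw": 0},{"dx": 0,"dy": 0,"dz": 0,"spin": 0,"jaw": 0}])

```text
t: 18.3
ee_pos: [0.544, 0.1434, 0.0884]
tcp_rot: [-90.0, -0.0, -90.7]
contact_force: [1.6, -2.5, 0.7]
opening: 0.0135
```

```bash
python3 tc.py|head -1; python3 -c "
from h import *
s=monitor.read_state();print(s['wrist_torque'])"
```

```text
18.3 case mm [-1.000e-01  2.429e+02  8.540e+01] [-9.001e+01 -3.000e-02 -9.067e+01] [ 1.6 -2.5  0.7]
[-0.41832039 -0.10960215  0.0995234 ]
```

Request:
jog_arm(moves=[{"dx": 6,"dy": 0,"dz": 0,"spin": 0,"jaw": 0},{"dx": 6,"dy": 0,"dz": 0,"spin": 0,"jaw": 0},{"dx": 6,"dy": 0,"dz": 0,"spin": 0,"jaw": 0},{"dx": 6,"dy": 0,"dz": 0,"spin": 0,"jaw": 0},{"dx": 0,"dy": 0,"dz": 0,"spin": 0,"jaw": 0}])

```text
t: 18.8
ee_pos: [0.5437, 0.1193, 0.0884]
tcp_rot: [-90.0, -0.0, -90.7]
contact_force: [0.9, -1.6, 0.6]
opening: 0.0133
```

```bash
python3 tc.py|head -1; python3 -c "
from h import *
s=monitor.read_state();print(s['wrist_torque'])"
```

```text
18.8 case mm [-2.000e-01  2.188e+02  8.540e+01] [-9.001e+01 -4.000e-02 -9.066e+01] [ 0.9 -1.6  0.6]
[-0.44241192 -0.14207067  0.12230306]
```

Request:
jog_arm(moves=[{"dx": 6,"dy": -0.2,"dz": 0.4,"spin": -0.001,"jaw": 0},{"dx": 7,"dy": 0,"dz": 0,"spin": 0,"jaw": 0},{"dx": 7,"dy": 0,"dz": 0,"spin": 0,"jaw": 0},{"dx": 6,"dy": 0,"dz": 0,"spin": 0,"jaw": 0},{"dx": 0,"dy": 0,"dz": 0,"spin": 0,"jaw": 0}])

```text
t: 19.3
ee_pos: [0.5438, 0.0932, 0.0886]
tcp_rot: [-90.0, -0.0, -90.6]
contact_force: [0.3, -2.1, 1.5]
opening: 0.0136
```

```bash
python3 tc.py|head -1; python3 -c "
from h import *
s=monitor.read_state();print(s['wrist_torque'])"
```

```text
19.3 case mm [  0.2 192.7  85.6] [-9.001e+01 -4.000e-02 -9.061e+01] [ 0.3 -2.1  1.5]
[-0.48442939 -0.05458121  0.02705208]
```

Request:
jog_arm(moves=[{"dx": 7,"dy": 0,"dz": 0,"spin": 0,"jaw": 0},{"dx": 7,"dy": 0,"dz": 0,"spin": 0,"jaw": 0},{"dx": 7,"dy": 0,"dz": 0,"spin": 0,"jaw": 0},{"dx": 7,"dy": 0,"dz": 0,"spin": 0,"jaw": 0},{"dx": 0,"dy": 0,"dz": 0,"spin": 0,"jaw": 0}])

```text
t: 19.8
ee_pos: [0.5437, 0.0651, 0.0887]
tcp_rot: [-90.0, -0.0, -90.6]
contact_force: [1.9, -2.6, 3.0]
opening: 0.0135
```

```bash
python3 tc.py|head -1; python3 -c "
from h import *
s=monitor.read_state();print(s['wrist_torque'])
c=cap('scene','s13.png')
a=cv2.imread('pics/s13.png')[140:250,250:400]; cv2.imwrite('pics/s13z.png',cv2.resize(a,None,fx=5,fy=5,interpolation=cv2.INTER_CUBIC))"
```

```text
19.8 case mm [  0.5 164.7  85.7] [-8.998e+01 -4.000e-02 -9.060e+01] [ 1.9 -2.6  3. ]
[-0.57631423 -0.07366045 -0.0062075 ]
```

View pics/s13z.png

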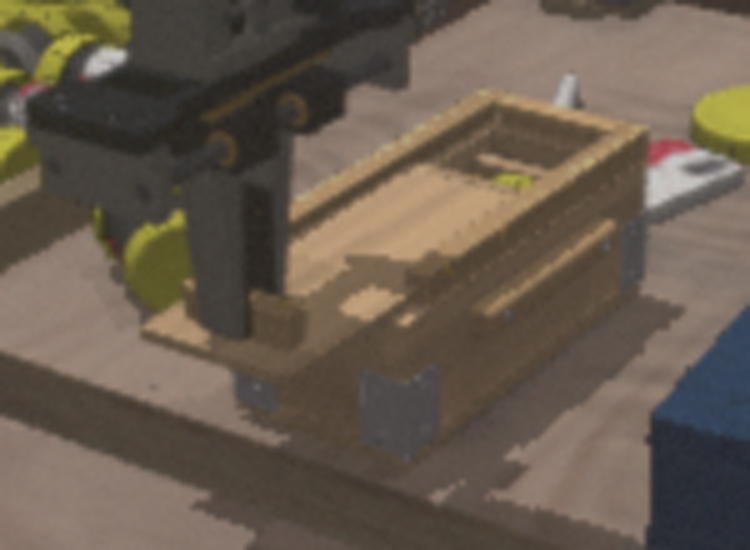

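Request:
jog_arm(moves=[{"dx": 6,"dy": -0.4,"dz": -0.2,"spin": 0,"jaw": 0},{"dx": 7,"dy": 0,"dz": 0,"spin": 0,"jaw": 0},{"dx": 7,"dy": 0,"dz": 0,"spin": 0,"jaw": 0},{"dx": 7,"dy": 0,"dz": 0,"spin": 0,"jaw": 0},{"dx": 0,"dy": 0,"dz": 0,"spin": 0,"jaw": 0}])

```text
t: 20.35
ee_pos: [0.5431, 0.0381, 0.089]
tcp_rot: [-90.0, -0.0, -90.6]
contact_force: [0.9, -2.7, 2.4]
opening: 0.0137
```

Request:
jog_arm(moves=[{"dx": 6,"dy": 0,"dz": 0,"spin": 0,"jaw": 0},{"dx": 7,"dy": 0,"dz": 0,"spin": 0,"jaw": 0},{"dx": 7,"dy": 0,"dz": 0,"spin": 0,"jaw": 0},{"dx": 7,"dy": 0,"dz": 0,"spin": 0,"jaw": 0},{"dx": 0,"dy": 0,"dz": 0,"spin": 0,"jaw": 0}])

```text
t: 20.85
ee_pos: [0.5428, 0.011, 0.089]
tcp_rot: [-90.0, -0.1, -90.6]
contact_force: [0.1, -3.7, 4.4]
opening: 0.0137
```

```bash
python3 tc.py|head -1; python3 -c "
from h import *
s=monitor.read_state();print(s['wrist_torque'])"
```

```text
20.85 case mm [  0.2 110.5  86. ] [-9.00e+01 -6.00e-02 -9.06e+01] [ 0.1 -3.7  4.4]
[-0.59917316 -0.00242375 -0.00403082]
```

Request:
jog_arm(moves=[{"dx": 5,"dy": -0.5,"dz": 0,"spin": 0,"jaw": 0},{"dx": 5,"dy": 0,"dz": 0,"spin": 0,"jaw": 0},{"dx": 5,"dy": 0,"dz": 0,"spin": 0,"jaw": 0},{"dx": 0,"dy": 0,"dz": 0,"spin": 0,"jaw": 0}])

```text
t: 21.25
ee_pos: [0.5425, -0.0034, 0.0892]
tcp_rot: [-90.0, -0.0, -90.6]
contact_force: [0.8, -0.7, -2.8]
opening: 0.0137
```

Request:
jog_arm(moves=[{"dx": 2,"dy": 0,"dz": 0,"spin": 0,"jaw": 0},{"dx": 2,"dy": 0,"dz": 0,"spin": 0,"jaw": 0},{"dx": 0,"dy": 0,"dz": 0,"spin": 0,"jaw": 0}])

```text
t: 21.55
ee_pos: [0.5425, -0.0068, 0.0894]
tcp_rot: [-90.0, -0.0, -90.6]
contact_force: [-0.4, -0.9, -0.5]
opening: 0.0138
```

```bash
python3 tc.py|head -1; python3 -c "
from h import *
s=monitor.read_state();print(s['wrist_torque'])"
```

```text
21.55 case mm [-0.  92.7 86.4] [-9.003e+01 -1.000e-02 -9.058e+01] [-0.4 -0.9 -0.5]
[ 0.00179381 -0.06161714  0.03528142]
```

Request:
jog_arm(moves=[{"dx": 1,"dy": 0,"dz": 0,"spin": 0,"jaw": 0},{"dx": 1,"dy": 0,"dz": 0,"spin": 0,"jaw": 0},{"dx": 0,"dy": 0,"dz": 0,"spin": 0,"jaw": 0}])

```text
t: 21.85
ee_pos: [0.5425, -0.0087, 0.0894]
tcp_rot: [-90.0, -0.0, -90.6]
contact_force: [0.4, -0.9, -1.5]
opening: 0.0137
```

Request:
jog_arm(moves=[{"dx": 1,"dy": 0,"dz": 0,"spin": 0,"jaw": 0},{"dx": 1,"dy": 0,"dz": 0,"spin": 0,"jaw": 0},{"dx": 0,"dy": 0,"dz": 0,"spin": 0,"jaw": 0}])

```text
t: 22.15
ee_pos: [0.5426, -0.0108, 0.0895]
tcp_rot: [-90.0, -0.0, -90.6]
contact_force: [-0.5, -0.0, -1.8]
opening: 0.0136
```

```bash
python3 tc.py|head -1
```

```text
22.15 case mm [ 0.1 88.7 86.5] [-90.01  -0.   -90.59] [-0.5 -0.  -1.8]
```

Request:
jog_arm(moves=[{"dx": 1,"dy": 0,"dz": 0,"spin": 0,"jaw": 0},{"dx": 0,"dy": 0,"dz": 0,"spin": 0,"jaw": 0}])

```text
t: 22.35
ee_pos: [0.5426, -0.0117, 0.0895]
tcp_rot: [-90.0, -0.0, -90.6]
contact_force: [1.0, -0.5, -0.6]
opening: 0.0134
```

Request:
jog_arm(moves=[{"dx": 1,"dy": 0,"dz": 0,"spin": 0,"jaw": 0},{"dx": 0,"dy": 0,"dz": 0,"spin": 0,"jaw": 0}])

```text
t: 22.55
ee_pos: [0.5428, -0.0121, 0.0896]
tcp_rot: [-90.0, 0.1, -90.6]
contact_force: [0.4, 4.5, -0.5]
opening: 0.0133
```

Request:
jog_arm(moves=[{"dx": 1,"dy": 0,"dz": 0,"spin": 0,"jaw": 0},{"dx": 0,"dy": 0,"dz": 0,"spin": 0,"jaw": 0}])

```text
t: 22.75
ee_pos: [0.5429, -0.0122, 0.0897]
tcp_rot: [-90.0, 0.1, -90.6]
contact_force: [-0.0, 10.2, -0.5]
opening: 0.0134
```

Hard stop at the expected home position, with force rising to 10 N. Releasing.

Request:
jog_arm(moves=[{"dx": -1.5,"dy": 0,"dz": 0,"spin": 0,"jaw": 0},{"dx": 0,"dy": 0,"dz": 0,"spin": 0,"jaw": 25},{"dx": 0,"dy": 0,"dz": 0,"spin": 0,"jaw": 40},{"dx": 0,"dy": 0,"dz": 0,"spin": 0,"jaw": 40},{"dx": 0,"dy": 0,"dz": 0,"spin": 0,"jaw": 40},{"dx": 0,"dy": -10,"dz": 0,"spin": 0,"jaw": 40},{"dx": 0,"dy": -25,"dz": 0,"spin": 0,"jaw": 40},{"dx": 0,"dy": -35,"dz": -20,"spin": 0,"jaw": 40},{"dx": 20,"dy": -35,"dz": -30,"spin": 0,"jaw": 40},{"dx": 30,"dy": -25,"dz": -30,"spin": 0,"jaw": 40},{"dx": 20,"dy": 0,"dz": 0,"spin": 0,"jaw": 40},{"dx": 0,"dy": 0,"dz": 0,"spin": 0,"jaw": 40},{"dx": 0,"dy": 0,"dz": 0,"spin": 0,"jaw": 40}])

```text
t: 24.05
ee_pos: [0.4622, -0.0812, 0.2198]
tcp_rot: [-90.0, 0.0, -90.7]
contact_force: [1.0, 0.3, 0.5]
opening: 0.0401
```

```bash
python3 -c "
from h import *
import pickle
c=cap('wrist','w14.png');s=monitor.read_state();print(s['ee_pos'],s['tcp_rot'],s['contact_force']);pickle.dump((c,s),open('w14.pkl','wb'))
b=cv2.imread('pics/w14.png'); u,v=proj(c,[.5415,-.0995,.09])[0].astype(int)
y0,x0=max(0,v-80),max(0,u-130);print(x0,y0)
cv2.imwrite('pics/w14z.png',cv2.resize(b[y0:v+80,x0:u+130],None,fx=3,fy=3,interpolation=cv2.INTER_CUBIC))
"
```

```text
[ 0.46210761 -0.08081514  0.21932959] [-9.00089343e+01  2.18029098e-02 -9.06152085e+01] [-0.01506308  0.77448465 -0.03975824]
211 20
```

View pics/w14z.png

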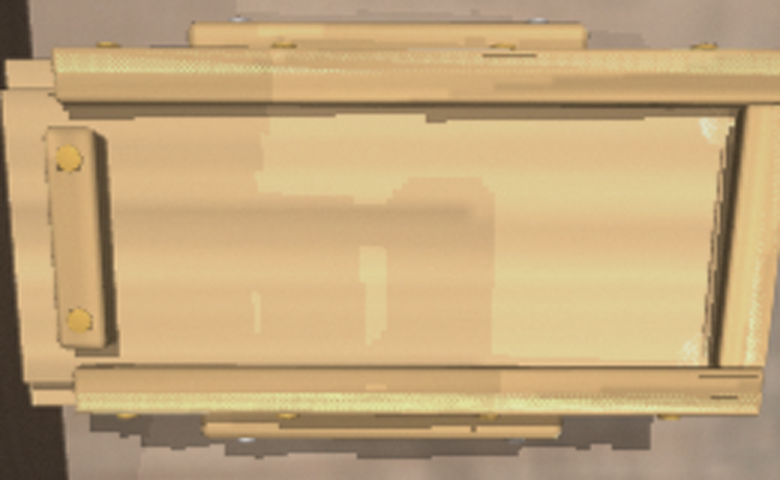

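Run:
```python
from h import *
import pickle
c,s=pickle.load(open('w14.pkl','rb'))
f=lambda M:((proj(c,Rn.from_euler('z',-.0113).apply(np.array(M)/1e3)+[.5416,-.0995,.003])-[211,20])*3+1).round(0).tolist()
print('ledge corners',f([[50,111,76],[-50,111,76]]))
for d in (0,3): print(d,'lid rear corners',f([[41.5,111+d,83],[-41.5,111+d,83]]),'batten',f([[29.5,95+d,101],[-29.5,95+d,101],[29.5,81+d,101]]))
print('lip starts',f([[36,93,93],[-36,93,93],[50,93,93]]),'endlip',f([[36,-97,93],[-36,-97,93]]))
```

```text
ledge corners [[5.0, 60.0], [33.0, 407.0]]
0 lid rear corners [[-0.0, 88.0], [24.0, 383.0]] batten [[42.0, 125.0], [58.0, 348.0], [94.0, 125.0]]
3 lid rear corners [[-11.0, 88.0], [14.0, 383.0]] batten [[31.0, 125.0], [47.0, 348.0], [83.0, 125.0]]
lip starts [[56.0, 104.0], [73.0, 368.0], [52.0, 48.0]] endlip [[749.0, 104.0], [721.0, 368.0]]
```

```bash
python3 -c "
from h import *
print(ticket.finish_job())"
```

```text
the job is handed in; nothing more can be done
None
```

The coupling is braced in the case, the fitting lid is fully home and released, and the job was handed in at about 24 s of the 56 s allowed.

- **Brace:** I pushed the board with shut fingers until the coupling slid onto the end block. The force then rose from about 8 N to 11 N, against about 5 N for the free board. After release, the wrist picture put the coupling against the block and the pad compressed by about 3–4 mm of its 5 mm. I judged that from pictures and did not measure it directly.
- **Lid:** I gripped the fitting lid by its batten, laid its end on the ledges and slid it in with no more than about 5 N on the gripper. It stopped hard, with 10 N of push, within 1 mm of the computed home position. I then opened the jaws and moved clear. The last picture shows its rear edge and batten within about 1–2 mm of home, with its edges under the side lips.
- **Wide lid:** I never touched it and left it where it lay.

**Checks that disagreed:**
- While the lid was sliding, the force along its path sometimes read up to 3.7 N in the direction of travel. I could not explain that, but it vanished before the stop.
- Early estimates of the fitting lid's position from the scene and top cameras differed by 3–7 mm from the wrist camera. I used the wrist camera's, and the grasp came out centred.

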